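Set the extending pan rest to its mark and close its cam lever

TASK

First lift the salt shaker out of the path of the pan rest's sliding leg and stand it upright on the work surface well clear to one side, disturbing nothing else. Then grip the leg's upright fin, draw the leg out until its pointer stands between the two prongs of the mark clip and, only then and while holding it there against its spring, slide the cam lever fully closed along the fin. Finish holding: keep a firm grip on the fin, pointer between the prongs and lever closed, and do not let go, since the cam bites only once a pan stands on the rest.

Things in the scene. Friction and masses are not known exactly. Their poses are not given: they have to be found in the camera images.
- pan_rest: Fixed steel rail 60 wide, 190 long, 21 high; cross bar 160 long, 31 high on its closed end (y +112), scale flange on its robot side (x -87 to -57). Place and yaw vary. Origin: underside, on the centre line; x across the rail, away from the robot; y along it to the closed end (robot's left); z up. The rail spans y -90 to +100. The leg draws out along -y.
- leg_travel (a joint): Sliding leg, m drawn out along -y: 0 in, 0.12 stop. A spring pulls it in (2.4 N at 0, 5 N at 0.12; friction 0.6 N), so let go it slides back, lever closed or not. At q its centre (mid fin) is at pan_rest x 0, y 0.050 - q. From there: carriage 100 (x) x 44 (y), top 35 above the surface; cross foot 140 (x) x 22, 9 to 37 above the surface, at y -160, ahead of the rail's open end.
- leg: The sliding leg with its grip: an upright aluminium fin 100 long (x, across the rail), 14 thick (y, the way the leg slides), 35 to 85 above the surface. Origin: under the fin's middle, at surface height. Axes as pan_rest. Grip from above, a finger on either side in y; the fin's near end (x -50 to -6) is free while the lever is open. Fingertips 45 or more above the surface clear carriage and clip.
- cam (a joint): Black cam lever: two upright ears, one each side of the fin, sliding together along it. 0 open (ears at fin x 0), 0.04 closed (fin x +40, far end); starts at 0 to 0.006, stays where left, slides at about 3 N. Each ear: 12 thick in x, 9.5 to 35.5 from the fin's mid plane in y, 39 to 73 above the surface. Fingers loosely straddling the fin push both ears with their sides as the hand moves along +x.
- pointer (a point): Tip of the small pointer, 3 wide, on the robot side of the leg's carriage: x -64, y 0 from the leg's centre, 30 above the surface.
- mark (a point): Length mark: midpoint between the two steel prongs (14 apart inside, 4 thick, tops 32 above the surface) of the stiff index clip on the scale flange; 30 above the surface. Set 0.060 to 0.090 along the leg's travel. Axes as pan_rest. The leg is at its mark when pointer and mark have the same pan_rest y, that is leg_travel = 0.050 minus the mark's y in pan_rest.
- shaker: Loose salt shaker with grey cap, upright, 44 diameter, 90 high, about 0.1 kg, standing on the surface just beyond the leg's foot, in its path. Origin: middle of its underside.
- butter: Bystander: loose wrapped butter block, 73 x 102 x 37 high, on the robot's side of the rest. Origin: middle of underside.
- pepper_mill: Bystander: loose dark wooden pepper mill, 58 diameter, 170 high, beyond the rest. Origin: middle of underside.
- tea_box: Bystander: loose tea carton, 71 x 126 x 76 high, left of the rest. Origin: middle of underside.
There are look-alikes about, which are no part of the job. There is more than one size of the shaker; the job needs the smallest.

How it is judged:
By the outcome, as a careful person would: the job done as asked, in the order asked, and still so for the second after the job is handed in, while the arm keeps its last pose, push and grip.
It also fails if it takes over 54 s, if anything falls off the work surface, if the arm or the gripper's body presses on something with over 40 N, if the wrist force passes 120 N, or if a joint passes its speed limit or range.

ROBOT

A 7-joint arm with a two-finger parallel gripper is mounted at the origin on a cart in front of the work surface, level with it; the furniture and walls round the work are solid. World frame = base frame: x ahead of the robot, y to its left, z up, the work surface at z = 0. Lengths are in m, angles in rad, forces in N, time in s.
With the tool pointing down it reaches from about 0.4 to 0.925 m from the base axis. Payload 4.1 kg.
Tool frame: the origin (TCP) lies at the very end of the fingers, on their centre line; the grasp point (between the pads) lies 19 mm behind it; z points along the fingers, y is the line along which they close (so a half turn about z gives the same grasp; the last joint's range is limited). The gripper opens to 85 mm and grips with 20 to 120 N. Pads are 22 mm wide; open, the fingers measure 114 mm over their backs; the gripper's body (76 mm by 85 mm) begins 54 mm behind the grasp point. The pads swing forward as they close: fully open they stand 13 mm farther back than shut.
Start: joints at [-1.336, 0.398, 0.045, 1.537, -0.019, 1.207, -0.051], TCP at [0.213, 0.614, 0.199] pointing down, gripper open.
Joint ranges: [-2.82, 2.82], [-0.49, 2.23], [-1.37, 1.46], [0, 2.46], [-1.36, 4.5], [0.23, 2], [-2.94, 2.94]. Speed limits (rad/s): [2.57, 2.57, 3.14, 3.14, 3.14, 3.14, 3.14].

INTERFACE

Orientations are given as a unit quaternion [x, y, z, w].
In Python, from station import r, imaging, ticket gives the robot as it stands.
- The arm moves only by the tool apply_moves, never from a script. Its argument "series" is a list of rows, each an object of numbers: "tx", "ty", "tz": the shift along the tool's x, y, z in m; "turn": the turn about the tool's z in degrees; "claw": the opening, from 0 (shut) to 1 (fully open). A call has 1 to 20 rows; each row shifts and turns the commanded pose from where the row before left it, along the tool's axes as they then stand; what a row does not reach is not made up. A row lasts 1/10 s, in which the tool goes at most 50 mm and 8.59 degrees, less where a joint would pass 70% of its speed; a pose out of reach is approached as far as the arm can. A call is refused whole if a number of a shift passes 0.05 or a number of a turn 8.59, either way. A call with a gripper value outside its range is refused whole. The fingers move at their own pace and stop on an object; "squeeze" is the grip in N (left out, the last holds). Time passes only in rows, so rows that do not move let the fingers close. It gives the time, the measured TCP pose, the force, the opening and the grip force at its end, in the units of the state.
- r.read_state(): the state, without advancing time (a new reading comes with each control period).
- imaging.get_image(name): name is "scene" or "top" or "wrist"; returns the picture (420x560x3 uint8, red, green, blue); there is no depth.
- imaging.calibration(name): a dict with "vfov" (degrees; the focal length in pixels is half the picture's height over the tangent of half this angle, whatever the lens; pixels are square), "cx", "cy" (the principal point, pixels), "rvec" (rotation vector, rad) and "tvec" (3), from world to camera coordinates, as OpenCV has them; the wrist camera has in their place "mount" (4x4, takes a point from camera to tool coordinates, whose origin is the TCP and whose axes are the flange's). Camera axes: x right, y down, z forward; pixel columns grow to the right and rows downward; lengths in m; the calibration is good to about 2 mm. The wrist camera is an equidistant fisheye: a pixel r from the principal point sees the ray r / f radians off the axis. A picture is of the moment at which its call begins: read the wrist's pose just before it. calibration takes no time and is no camera call.
- ticket.finish_job(): hands the job in; it is judged then, once.
The state is a dict: "time_s": time; "q": joint angles; "joint_velocities": joint speeds; "joint_torque": joint torques, N m; "eef_pos": TCP position; "eef_rot": TCP orientation; "ft_force": force on the tool from outside, world axes, zero at the start; "wrist_torque": the same for the moment, N m; "width": finger opening in m; "gripper_force": force on a finger pad.
Only numpy, scipy, OpenCV 4.12 (cv2) and the standard library are available. Lean on these libraries where they do the work, as an engineer would, in place of code of your own. Each camera call takes 0.05 s, during which the arm holds its last target. There are 200 camera calls.

## Working session

There is one attempt and no reset: what is moved stays moved. The work goes in short steps, Python scripts to look and compute and a tool call to move; the robot and the scene stay as the last step left them, time stands still between calls to the robot, and variables do not carry over. Pictures are saved under pics/ and viewed, at most 10 in all, crops included, and the job is handed in when it is done.

Besides the shell and the picture viewer there is one more tool, called by a JSON object that holds its "fn" and its "kwargs". apply_moves: Moves the arm, as the interface text tells. Its arguments: {"type":"object","properties":{"series":{"type":"array","items":{"type":"object","properties":{"tx":{"type":"number"},"ty":{"type":"number"},"tz":{"type":"number"},"turn":{"type":"number"},"claw":{"type":"number"}}}},"squeeze":{"type":"number"}},"required":["series"]}

```bash
mkdir -p pics; ls
python3 - <<'E'
from station import r, imaging, ticket
import cv2
s=r.read_state();print({k:(s[k]) for k in('time_s','eef_pos','eef_rot','ft_force','width')})
for n in('scene','top','wrist'):
    cv2.imwrite(f'pics/{n}0.png',imaging.get_image(n)[:,:,::-1]);print(n,imaging.calibration(n))
E
```

```text
pics
{'time_s': 0.0, 'eef_pos': array([0.21272074, 0.61345371, 0.1982469 ]), 'eef_rot': array([ 1.66087156e-01,  9.86110571e-01, -9.93339120e-04, -1.04067812e-04]), 'ft_force': array([-0.97230688, -0.49254744,  0.04935522]), 'width': 0.08571366350399291}
scene {'vfov': 42.25337999017623, 'cx': 283.32223509831084, 'cy': 211.92577079559234, 'rvec': array([ 1.87764876, -0.69398244,  0.43169234]), 'tvec': array([-0.2752207 ,  0.26487937,  1.05095313])}
top {'vfov': 53.216132638301744, 'cx': 277.1093098530695, 'cy': 204.71810094510278, 'rvec': array([ 2.14321792, -2.11373599,  0.20121082]), 'tvec': array([0.23831363, 0.54808414, 1.1581138 ])}
wrist {'vfov': 65.70646984690485, 'cx': 274.1476739881073, 'cy': 207.09820038905303, 'mount': array([[ 1.63640403e-04, -9.47723601e-01, -3.19092385e-01,
         8.02529715e-02],
       [ 9.99999880e-01,  3.02284098e-04, -3.84971239e-04,
        -4.52603149e-05],
       [ 4.61302883e-04, -3.19092284e-01,  9.47723536e-01,
        -1.74971520e-01],
       [ 0.00000000e+00,  0.00000000e+00,  0.00000000e+00,
         1.00000000e+00]])}
```

View pics/scene0.png

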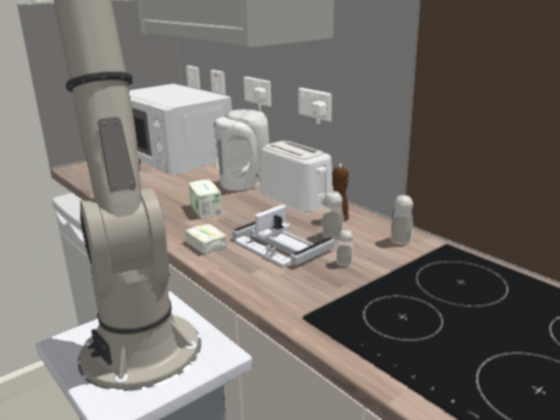

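View pics/top0.png

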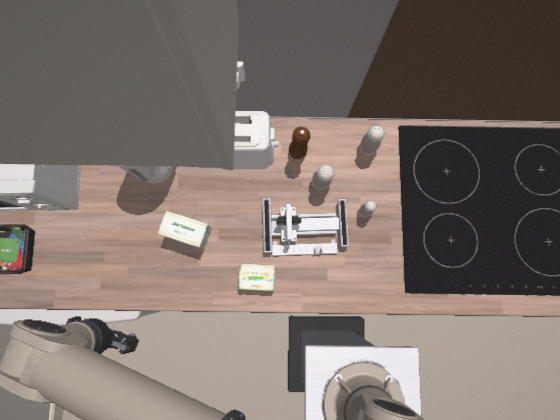

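The scene view shows three shakers, at scene (344,248), (332,215) and (402,220), which are top (368,208), (324,176) and (374,138). The smallest is scene (344,248) / top (368,208), just beyond the foot. The rest's cross bar is at top (266,227), the fin at (289,222), the foot at (343,222) and the clip near (318,250). Next I check the choice in a close crop.

```bash
cat > h.py <<'E'
import numpy as np, cv2
from scipy.spatial.transform import Rotation as R
from station import r, imaging
C={n:imaging.calibration(n) for n in('scene','top','wrist')}
def ray(n,u,v,st=None):
    c=C[n]; f=210/np.tan(np.radians(c['vfov']/2)); a=np.array([u-c['cx'],v-c['cy']])
    if n=='wrist':
        rr=np.hypot(*a); th=rr/f
        d=np.r_[a/max(rr,1e-9)*np.sin(th),np.cos(th)]
        M=c['mount']; Q=R.from_quat(st['eef_rot']).as_matrix()
        return Q@M[:3,3]+st['eef_pos'], Q@M[:3,:3]@d
    Q=R.from_rotvec(c['rvec']).as_matrix()
    d=Q.T@np.r_[a/f,1]; return -Q.T@c['tvec'], d/np.linalg.norm(d)
def plane(n,u,v,z,st=None):
    o,d=ray(n,u,v,st); return o+d*(z-o[2])/d[2]
def tri(*rs):
    A=sum(np.eye(3)-np.outer(d,d) for o,d in rs); b=sum((np.eye(3)-np.outer(d,d))@o for o,d in rs)
    p=np.linalg.solve(A,b); return p,[np.linalg.norm(np.cross(p-o,d)) for o,d in rs]
E
python3 - <<'E'
from h import *
np.set_printoptions(precision=4,suppress=True)
t=cv2.imread('pics/top0.png')[185:265,250:390]; s=cv2.imread('pics/scene0.png')[190:280,225:365]
cv2.imwrite('pics/c1.png',np.vstack([cv2.resize(t,(560,320),interpolation=cv2.INTER_CUBIC)]))
cv2.imwrite('pics/c1.png',np.vstack([cv2.resize(t,(466,266),interpolation=3),cv2.resize(s,(466,300),interpolation=3)]))
# rough
print('shaker',plane('top',369,205,.09),plane('scene',345,262,0))
for n,p in dict(bar=(266,227),fin=(289,222),foot=(343,222),clip=(318,250)).items(): print(n,plane('top',*p,.03))
E
```

```text
shaker [ 0.5401 -0.0099  0.09  ] [ 0.5447 -0.0173  0.    ]
bar [0.4822 0.2771 0.03  ]
fin [0.4977 0.2106 0.03  ]
foot [0.5    0.0535 0.03  ]
clip [0.4178 0.1266 0.03  ]
```

View pics/c1.png

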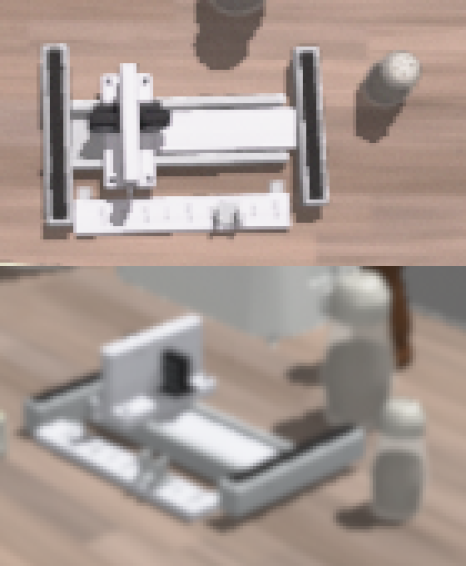

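The crop confirms the choice: the small grey-capped shaker has its cap at crop (404,68) and (405,403) and stands just beyond the foot. The two larger ones are behind it. The fin runs down from crop (128,64), the black ears are at (130,117) and the clip's prongs near (227,217).

Run:
```python
from h import *
np.set_printoptions(precision=4,suppress=True)
k=3.3286
T=lambda x,y:(250+x/k,185+y/k); S=lambda x,y:(225+x/k,190+(y-266)/k)
rt=lambda x,y:ray('top',*T(x,y)); rs=lambda x,y:ray('scene',*S(x,y))
print('shaker top',tri(rt(404,66),rs(405,405)))
print('fin near top corner',tri(rt(128,186),rs(104,352)),'far',tri(rt(128,64),rs(198,319)))
print('foot far top',tri(rt(307,46),rs(352,430)),'near',tri(rt(316,204),rs(233,482)))
for n,p,z in [('bar',(57,134),.031),('foot',(311.5,125),.037),('fin',(128,125),.085),('foot n',(316,204),.037),('foot f',(307,46),.037),('bar n',(60,223),.031),('bar f',(54.5,45),.031),('clip',(227,212),.032),('finN',(128,186),.085),('finF',(128,64),.085)]:
    print(n,plane('top',*T(*p),z))
print('big shakers',plane('top',326,170,.1),plane('top',376,133,.1),'mill',plane('top',301,133,.17), 'hob',plane('top',402,220,0))
```

```text
shaker top (array([ 0.5432, -0.019 ,  0.084 ]), [np.float64(0.0017095311092645506), np.float64(0.0017095311092645753)])
fin near top corner (array([0.4405, 0.2116, 0.0819]), [np.float64(0.0032393561220975683), np.float64(0.0032393561220975427)]) far (array([0.5416, 0.2136, 0.0813]), [np.float64(0.001099750887487812), np.float64(0.0010997508874876262)])
foot far top (array([0.5677, 0.0555, 0.0295]), [np.float64(0.00139422815176636), np.float64(0.0013942281517664785)]) near (array([0.4319, 0.0476, 0.0335]), [np.float64(0.003330737585402245), np.float64(0.0033307375854020943)])
bar [0.4872 0.2739 0.031 ]
foot [0.4974 0.053  0.037 ]
fin [0.4883 0.2139 0.085 ]
foot n [0.4289 0.0502 0.037 ]
foot f [0.5673 0.0559 0.037 ]
bar n [0.41  0.27  0.031]
bar f [0.5661 0.2775 0.031 ]
clip [0.4214 0.1263 0.032 ]
finN [0.4375 0.2135 0.085 ]
finF [0.54   0.2144 0.085 ]
big shakers [0.6363 0.1104 0.1   ] [ 0.7474 -0.0331  0.1   ] mill [0.7183 0.1852 0.17  ] hob [ 0.5128 -0.1279  0.    ]
```

{"fn": "apply_moves", "kwargs": {"series": [{"tx":-0.0345,"ty":-0.0325},{"tx":-0.0345,"ty":-0.0325},{"tx":-0.0345,"ty":-0.0325},{"tx":-0.0345,"ty":-0.0325},{"tx":-0.0345,"ty":-0.0325},{"tx":-0.0345,"ty":-0.0325},{"tx":-0.0345,"ty":-0.0325},{"tx":-0.0345,"ty":-0.0325},{"tx":-0.0345,"ty":-0.0325},{"tx":-0.0345,"ty":-0.0325},{"tx":-0.0345,"ty":-0.0325},{"tx":-0.0345,"ty":-0.0325},{"turn":-7.2},{"turn":-7.2},{"turn":-7.2},{},{}]}}

```text
schema error: expected keys tx, ty, tz, turn, claw
```

{"fn": "apply_moves", "kwargs": {"series": [{"tx":-0.0345,"ty":-0.0325,"tz":0,"turn":0,"claw":1},{"tx":-0.0345,"ty":-0.0325,"tz":0,"turn":0,"claw":1},{"tx":-0.0345,"ty":-0.0325,"tz":0,"turn":0,"claw":1},{"tx":-0.0345,"ty":-0.0325,"tz":0,"turn":0,"claw":1},{"tx":-0.0345,"ty":-0.0325,"tz":0,"turn":0,"claw":1},{"tx":-0.0345,"ty":-0.0325,"tz":0,"turn":0,"claw":1},{"tx":-0.0345,"ty":-0.0325,"tz":0,"turn":0,"claw":1},{"tx":-0.0345,"ty":-0.0325,"tz":0,"turn":0,"claw":1},{"tx":-0.0345,"ty":-0.0325,"tz":0,"turn":0,"claw":1},{"tx":-0.0345,"ty":-0.0325,"tz":0,"turn":0,"claw":1},{"tx":-0.0345,"ty":-0.0325,"tz":0,"turn":0,"claw":1},{"tx":-0.0345,"ty":-0.0325,"tz":0,"turn":0,"claw":1},{"tx":0,"ty":0,"tz":0,"turn":-7.2,"claw":1},{"tx":0,"ty":0,"tz":0,"turn":-7.2,"claw":1},{"tx":0,"ty":0,"tz":0,"turn":-7.2,"claw":1},{"tx":0,"ty":0,"tz":0,"turn":0,"claw":1}]}}

```text
time_s: 1.75
eef_pos: [0.4761, 0.1098, 0.1991]
eef_rot: [-0.021, 1.0, -0.0, -0.0]
ft_force: [-1.1, -0.4, -0.2]
width: 0.086
gripper_force: 0.0
```

Run:
```python
from h import *
import pickle
s=r.read_state(); im=imaging.get_image('wrist'); pickle.dump((s,im),open('w1.pkl','wb'))
print(s['time_s'],s['eef_pos'],R.from_quat(s['eef_rot']).as_matrix()[:2].round(4),s['ft_force'])
cv2.imwrite('pics/w1.png',im[:,:,::-1])
```

```text
1.75 [0.47614759 0.10983352 0.199076  ] [[-9.991e-01 -4.270e-02 -4.000e-04]
 [-4.270e-02  9.991e-01 -0.000e+00]] [-1.12050195 -0.3961987  -0.21242788]
```

View pics/w1.png

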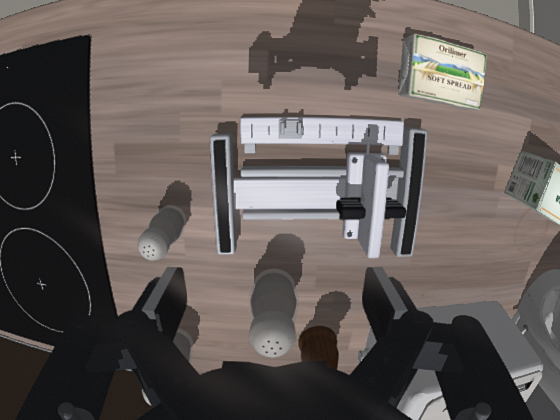

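The wrist view shows the shaker's cap at (153,246), the foot's centre at (223,194), the bar's at (412,193), the fin's top from (376,157) to (371,256), the clip at (290,126) and the pointer near (371,130). The next step is numbers, plus an enlarged crop of the clip and pointer.

Run:
```python
from h import *
import pickle
np.set_printoptions(precision=4,suppress=True)
s,im=pickle.load(open('w1.pkl','rb'))
k=3.3286; T=lambda x,y:(250+x/k,185+y/k); rt=lambda x,y:ray('top',*T(x,y))
rw=lambda u,v:ray('wrist',u,v,s)
print('shaker',tri(rw(152,248),rt(404,66)), plane('wrist',152,248,.09,s))
print('finN',tri(rw(376,157),rt(128,186)),'finF',tri(rw(371,256),rt(128,64)))
print('foot',tri(rw(223,194),rt(311.5,125)),'bar',tri(rw(412,193),rt(57,134)))
print('clip',tri(rw(290,124),rt(227,208)))
for n,p,z in [('foot',(223,194),.037),('bar',(412,193),.031),('finN',(376,157),.085),('finF',(371,256),.085),('clip',(290,124),.032),('pointer',(371,130),.03)]: print(n,plane('wrist',*p,z,s))
c=im[95:265,195:435]; cv2.imwrite('pics/c2.png',cv2.resize(c,(768,544),interpolation=3)[:,:,::-1])
```

```text
shaker (array([ 0.5424, -0.0162,  0.0851]), [np.float64(0.001566313988545209), np.float64(0.001566313988545248)]) [ 0.5406 -0.0128  0.09  ]
finN (array([0.4424, 0.2122, 0.055 ]), [np.float64(0.0020662340510808116), np.float64(0.002066234051080748)]) finF (array([0.5417, 0.2133, 0.0822]), [np.float64(0.0015472455460781099), np.float64(0.0015472455460780856)])
foot (array([0.498 , 0.0528, 0.032 ]), [np.float64(0.0005778034318679802), np.float64(0.0005778034318679687)]) bar (array([0.4884, 0.274 , 0.0238]), [np.float64(0.0003128912575637658), np.float64(0.0003128912575637643)])
clip (array([0.4229, 0.1242, 0.0156]), [np.float64(0.0032253023778905433), np.float64(0.0032253023778904166)])
foot [0.4965 0.0541 0.037 ]
bar [0.4868 0.2704 0.031 ]
finN [0.4399 0.202  0.085 ]
finF [0.5417 0.2114 0.085 ]
clip [0.4186 0.1231 0.032 ]
pointer [0.419  0.2114 0.03  ]
```

View pics/c2.png

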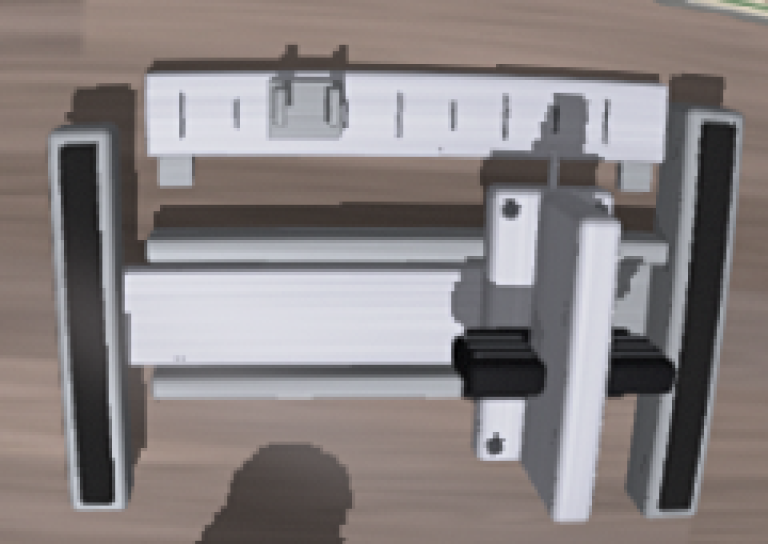

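The crop shows the prongs centred at crop (281,92) and (335,92), so the mark is at image (291.3,124). The pointer tip is at crop (554,157), image (368,144). The fin's top runs from crop (598,220) to (572,519).

Run:
```python
from h import *
import pickle
np.set_printoptions(precision=4,suppress=True)
s,im=pickle.load(open('w1.pkl','rb'))
k=3.3286; T=lambda x,y:(250+x/k,185+y/k); rt=lambda x,y:ray('top',*T(x,y))
W=lambda x,y:(195+x/3.2,95+y/3.2); rw=lambda x,y:ray('wrist',*W(x,y),s)
print('finN',tri(rw(598,220),rt(128,186)),'finF',tri(rw(572,519),rt(128,64)))
P={}
for n,p,z in [('foot',(88,320),.037),('bar',(696,313),.031),('finN',(598,220),.085),('finF',(572,519),.085),('mark',(308,92),.03),('pointer',(554,157),.03),('footN',(85,134),.037),('footF',(99,505),.037),('barN',(720,115),.031),('barF',(663,512),.031)]:
    P[n]=plane('wrist',*W(*p),z,s); print(n,P[n])
for yaw in(.042,.046,.05):
    Y=np.array([-np.sin(yaw),np.cos(yaw),0]); o=(P['foot']@Y)-(-.110)  # q=0
    print(yaw,{n:round(v@Y-o,4) for n,v in P.items()}, 'foot->bar', (P['bar']-P['foot'])@Y)
```

```text
finN (array([0.4428, 0.2124, 0.0764]), [np.float64(0.004578353384137416), np.float64(0.004578353384137526)]) finF (array([0.5401, 0.2138, 0.0889]), [np.float64(0.0010689430327508363), np.float64(0.001068943032750872)])
foot [0.4976 0.0535 0.037 ]
bar [0.4866 0.2711 0.031 ]
finN [0.4459 0.2086 0.085 ]
finF [0.543  0.2147 0.085 ]
mark [0.4184 0.1245 0.03  ]
pointer [0.4347 0.2096 0.03  ]
footN [0.4342 0.0522 0.037 ]
footF [0.5676 0.0567 0.037 ]
barN [0.414  0.2701 0.031 ]
barF [0.5673 0.2729 0.031 ]
0.042 {'foot': np.float64(-0.11), 'bar': np.float64(0.1078), 'finN': np.float64(0.0471), 'finF': np.float64(0.0491), 'mark': np.float64(-0.0358), 'pointer': np.float64(0.0486), 'footN': np.float64(-0.1086), 'footF': np.float64(-0.1098), 'barN': np.float64(0.1098), 'barF': np.float64(0.1062)} foot->bar 0.21779185293769868
0.046 {'foot': np.float64(-0.11), 'bar': np.float64(0.1078), 'finN': np.float64(0.0473), 'finF': np.float64(0.0489), 'mark': np.float64(-0.0355), 'pointer': np.float64(0.0488), 'footN': np.float64(-0.1084), 'footF': np.float64(-0.1101), 'barN': np.float64(0.1101), 'barF': np.float64(0.1059)} foot->bar 0.2177977249633158
0.05 {'foot': np.float64(-0.11), 'bar': np.float64(0.1078), 'finN': np.float64(0.0474), 'finF': np.float64(0.0487), 'mark': np.float64(-0.0352), 'pointer': np.float64(0.049), 'footN': np.float64(-0.1081), 'footF': np.float64(-0.1104), 'barN': np.float64(0.1104), 'barF': np.float64(0.1056)} foot->bar 0.2178001122299799
```

{"fn": "apply_moves", "kwargs": {"series": [{"tx":-0.02,"ty":-0.0425,"tz":0,"turn":0,"claw":0.78},{"tx":-0.02,"ty":-0.0425,"tz":0,"turn":0,"claw":0.78},{"tx":-0.02,"ty":-0.0425,"tz":0,"turn":0,"claw":0.78},{"tx":0,"ty":0,"tz":0.04,"turn":0,"claw":0.78},{"tx":0,"ty":0,"tz":0,"turn":0,"claw":0.78},{"tx":0,"ty":0,"tz":0.035,"turn":0,"claw":0.78},{"tx":0,"ty":0,"tz":0.035,"turn":0,"claw":0.78},{"tx":0,"ty":0,"tz":0.035,"turn":0,"claw":0.78},{"tx":0,"ty":0,"tz":0.028,"turn":0,"claw":0.78},{"tx":0,"ty":0,"tz":0,"turn":0,"claw":0.78}]}}

```text
time_s: 2.8
eef_pos: [0.5386, -0.0131, 0.0237]
eef_rot: [-0.022, 1.0, 0.0, -0.004]
ft_force: [-0.0, 0.6, 0.8]
width: 0.0669
gripper_force: 0.0
```

{"fn": "apply_moves", "kwargs": {"series": [{"tx":0,"ty":0,"tz":0,"turn":0,"claw":0.6},{"tx":0,"ty":0,"tz":0,"turn":0,"claw":0.4},{"tx":0,"ty":0,"tz":0,"turn":0,"claw":0.3},{"tx":0,"ty":0,"tz":0,"turn":0,"claw":0.3},{"tx":0,"ty":0,"tz":0,"turn":0,"claw":0.3},{"tx":0,"ty":0,"tz":0,"turn":0,"claw":0.3}], "squeeze": 25}}

```text
time_s: 3.4
eef_pos: [0.5439, -0.0145, 0.0286]
eef_rot: [-0.021, 1.0, 0.0, 0.002]
ft_force: [-0.4, -0.3, 7.5]
width: 0.0323
gripper_force: 24.9
```

Run:
```python
from h import *
s=r.read_state(); a=imaging.get_image('wrist'); b=imaging.get_image('scene')
print(s['ft_force'],s['eef_pos'])
v=np.hstack([cv2.resize(a[180:400,140:420],(420,330),interpolation=3),cv2.resize(b[180:290,280:420],(370,330),interpolation=3)])
cv2.imwrite('pics/c3.png',v[:,:,::-1])
```

```text
[-0.35316326 -0.2822049   7.46969357] [ 0.54392092 -0.01454622  0.02855325]
```

View pics/c3.png

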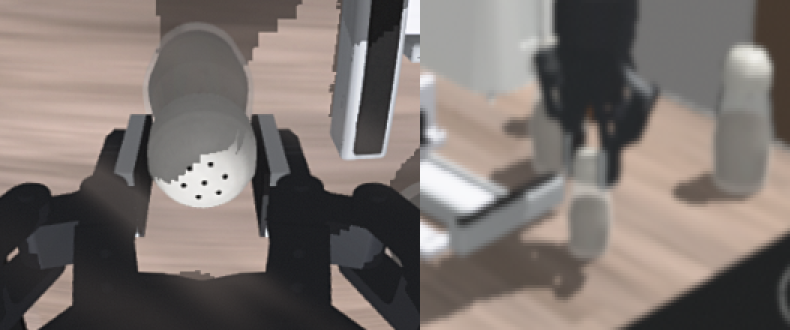

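The wrist crop shows the cap centred between the pads at crop (203,160). In the scene crop the shaker stands upright at (588,205), gripped at the waist, which accounts for the 32 mm width. I'll lift it.

{"fn": "apply_moves", "kwargs": {"series": [{"tx":0,"ty":0,"tz":-0.005,"turn":0,"claw":0.3},{"tx":0,"ty":0,"tz":-0.01,"turn":0,"claw":0.3},{"tx":0,"ty":0,"tz":-0.02,"turn":0,"claw":0.3},{"tx":0,"ty":0,"tz":-0.02,"turn":0,"claw":0.3},{"tx":0,"ty":0,"tz":-0.005,"turn":0,"claw":0.3},{"tx":0,"ty":0,"tz":0,"turn":0,"claw":0.3},{"tx":0,"ty":0,"tz":0,"turn":0,"claw":0.3}]}}

```text
time_s: 4.2
eef_pos: [0.5411, -0.0146, 0.0857]
eef_rot: [-0.022, 1.0, 0.0, -0.001]
ft_force: [0.2, 0.7, -1.3]
width: 0.0326
gripper_force: 25.0
```

Run:
```python
from h import *
s=r.read_state(); a=imaging.get_image('wrist'); b=imaging.get_image('scene')
print(s['ft_force'],s['eef_pos'],s['width'],s['gripper_force'])
v=np.hstack([cv2.resize(a[180:400,140:420],(420,330),interpolation=3),cv2.resize(b[160:270,280:420],(370,330),interpolation=3)])
cv2.imwrite('pics/c4.png',v[:,:,::-1])
```

```text
[ 0.23269225  0.74309911 -1.25973387] [ 0.54111321 -0.01455011  0.08570628] 0.03257386608899929 25.033700355843393
```

View pics/c4.png

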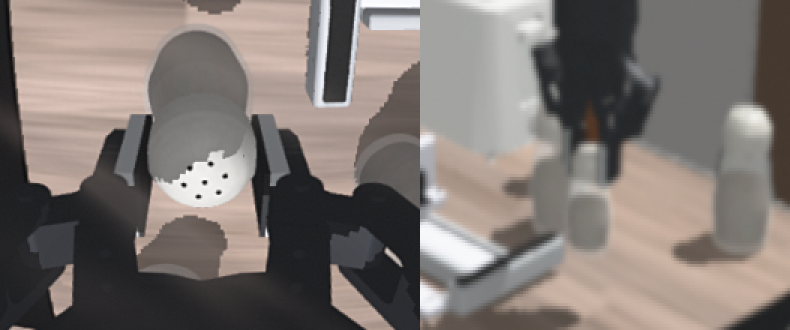

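The shaker is lifted and upright: cap at crop (203,160), and clear of the surface in the scene crop at (588,195). Now I carry it to about (0.66,-0.075).

{"fn": "apply_moves", "kwargs": {"series": [{"tx":-0.015,"ty":-0.008,"tz":0,"turn":0,"claw":0.3},{"tx":-0.025,"ty":-0.014,"tz":0,"turn":0,"claw":0.3},{"tx":-0.03,"ty":-0.017,"tz":0,"turn":0,"claw":0.3},{"tx":-0.03,"ty":-0.017,"tz":0,"turn":0,"claw":0.3},{"tx":-0.016,"ty":-0.0095,"tz":0,"turn":0,"claw":0.3},{"tx":0,"ty":0,"tz":0.015,"turn":0,"claw":0.3},{"tx":0,"ty":0,"tz":0.02,"turn":0,"claw":0.3},{"tx":0,"ty":0,"tz":0.012,"turn":0,"claw":0.3},{"tx":0,"ty":0,"tz":0.005,"turn":0,"claw":0.3},{"tx":0,"ty":0,"tz":0,"turn":0,"claw":0.3},{"tx":0,"ty":0,"tz":0,"turn":0,"claw":0.3},{"tx":0,"ty":0,"tz":0,"turn":0,"claw":0.3}]}}

```text
time_s: 5.5
eef_pos: [0.6613, -0.0752, 0.0354]
eef_rot: [-0.022, 1.0, 0.0, 0.001]
ft_force: [0.2, 0.5, -1.0]
width: 0.0325
gripper_force: 25.0
```

{"fn": "apply_moves", "kwargs": {"series": [{"tx":0,"ty":0,"tz":0.002,"turn":0,"claw":0.3},{"tx":0,"ty":0,"tz":0.002,"turn":0,"claw":0.3},{"tx":0,"ty":0,"tz":0.001,"turn":0,"claw":0.3},{"tx":0,"ty":0,"tz":0,"turn":0,"claw":0.3},{"tx":0,"ty":0,"tz":0,"turn":0,"claw":0.3}]}}

```text
time_s: 6.0
eef_pos: [0.6605, -0.0752, 0.0293]
eef_rot: [-0.022, 1.0, 0.0, 0.0]
ft_force: [0.6, -0.5, -1.2]
width: 0.0322
gripper_force: 25.0
```

{"fn": "apply_moves", "kwargs": {"series": [{"tx":0,"ty":0,"tz":0.001,"turn":0,"claw":0.3},{"tx":0,"ty":0,"tz":0.001,"turn":0,"claw":0.3},{"tx":0,"ty":0,"tz":0.0005,"turn":0,"claw":0.3},{"tx":0,"ty":0,"tz":0,"turn":0,"claw":0.3},{"tx":0,"ty":0,"tz":0,"turn":0,"claw":0.3}]}}

```text
time_s: 6.5
eef_pos: [0.6617, -0.0753, 0.0286]
eef_rot: [-0.022, 1.0, 0.0, 0.001]
ft_force: [-1.3, -0.6, 7.2]
width: 0.0323
gripper_force: 25.6
```

{"fn": "apply_moves", "kwargs": {"series": [{"tx":0,"ty":0,"tz":-0.0005,"turn":0,"claw":0.3},{"tx":0,"ty":0,"tz":0,"turn":0,"claw":0.42},{"tx":0,"ty":0,"tz":0,"turn":0,"claw":0.5},{"tx":0,"ty":0,"tz":0,"turn":0,"claw":0.6},{"tx":0,"ty":0,"tz":0,"turn":0,"claw":0.75},{"tx":0,"ty":0,"tz":0,"turn":0,"claw":0.75},{"tx":0,"ty":0,"tz":0,"turn":0,"claw":0.75},{"tx":0,"ty":0,"tz":-0.02,"turn":0,"claw":0.75},{"tx":0,"ty":0,"tz":-0.04,"turn":0,"claw":0.75},{"tx":0,"ty":0,"tz":-0.04,"turn":0,"claw":0.75},{"tx":0,"ty":0,"tz":-0.04,"turn":0,"claw":0.75},{"tx":0,"ty":0,"tz":-0.03,"turn":0,"claw":0.75},{"tx":0,"ty":0,"tz":0,"turn":0,"claw":0.75}]}}

```text
time_s: 7.8
eef_pos: [0.6638, -0.0761, 0.2031]
eef_rot: [-0.022, 1.0, -0.0, 0.005]
ft_force: [0.9, -1.2, -0.4]
width: 0.0639
gripper_force: 0.0
```

Run:
```python
from h import *
s=r.read_state(); a=imaging.get_image('wrist'); b=imaging.get_image('scene'); t=imaging.get_image('top')
print(s['time_s'],s['ft_force'],s['eef_pos'],s['width'])
v=np.hstack([cv2.resize(t[110:270,235:425],(416,350),interpolation=3),cv2.resize(b[150:290,225:375],(375,350),interpolation=3)])
cv2.imwrite('pics/c5.png',v[:,:,::-1])
```

```text
7.8 [ 0.85084637 -1.22516633 -0.43505468] [ 0.66384884 -0.0760842   0.20313622] 0.06389638393853597
```

View pics/c5.png

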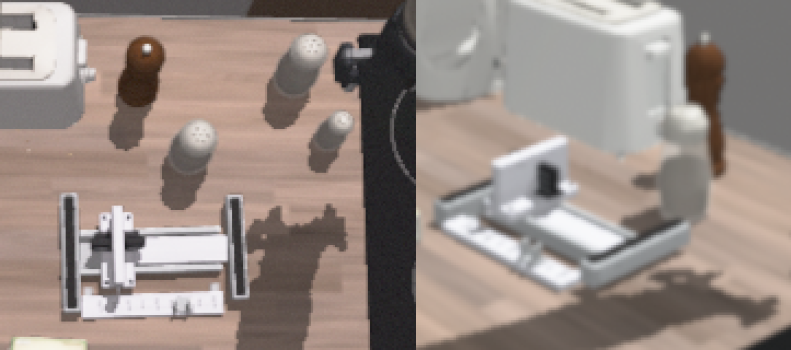

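The top crop shows the shaker standing upright at (340,125), well clear of the foot's path. The other objects and the rest haven't moved. Next I go above the fin's near end.

{"fn": "apply_moves", "kwargs": {"series": [{"tx":0.0237,"ty":0.037,"tz":0,"turn":0,"claw":0.85},{"tx":0.0237,"ty":0.037,"tz":0,"turn":0,"claw":0.85},{"tx":0.0237,"ty":0.037,"tz":0,"turn":0,"claw":0.85},{"tx":0.0237,"ty":0.037,"tz":0,"turn":0,"claw":0.85},{"tx":0.0237,"ty":0.037,"tz":0,"turn":0,"claw":0.85},{"tx":0.0237,"ty":0.037,"tz":0,"turn":0,"claw":0.85},{"tx":0.0237,"ty":0.037,"tz":0,"turn":0,"claw":0.85},{"tx":0.0237,"ty":0.037,"tz":0,"turn":0,"claw":0.85},{"tx":0,"ty":0,"tz":0.04,"turn":0,"claw":0.85},{"tx":0,"ty":0,"tz":0,"turn":0,"claw":0.85},{"tx":0,"ty":0,"tz":0,"turn":0,"claw":0.85},{"tx":0,"ty":0,"tz":0,"turn":0,"claw":0.85}]}}

```text
time_s: 9.15
eef_pos: [0.4595, 0.2115, 0.158]
eef_rot: [-0.02, 1.0, 0.0, 0.001]
ft_force: [-0.4, 0.2, 0.9]
width: 0.0723
gripper_force: 0.0
```

Run:
```python
from h import *
import pickle
s=r.read_state(); a=imaging.get_image('wrist'); pickle.dump((s,a),open('w2.pkl','wb'))
print(s['time_s'],s['ft_force'],s['eef_pos'],s['width'])
cv2.imwrite('pics/c6.png',cv2.resize(a[90:390,70:470],(800,600),interpolation=3)[:,:,::-1])
```

```text
9.15 [-0.40703625  0.20907275  0.86233089] [0.45947173 0.21145227 0.15804298] 0.07228988507318074
```

View pics/c6.png

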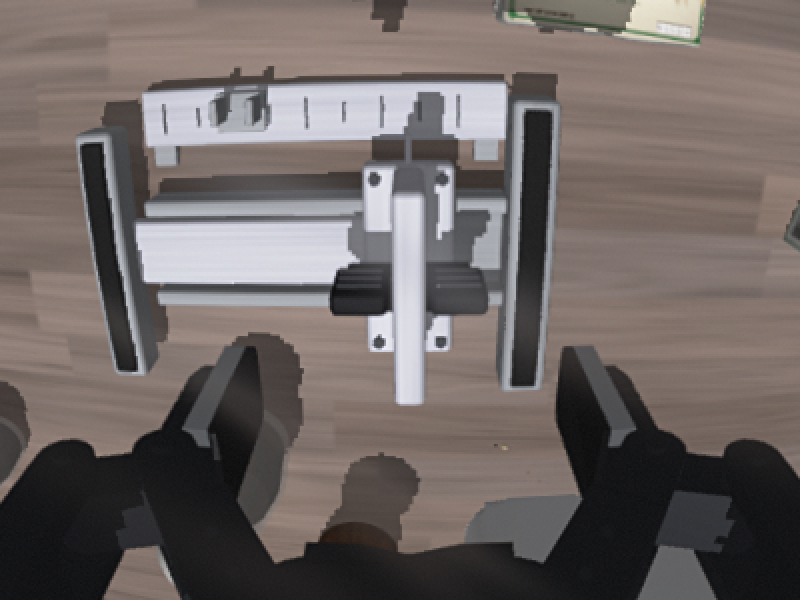

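The fin's top runs from crop (408,192) to (410,404), centred between the fingers. The ears are at (410,288), the pointer tip at (408,137) and the clip at (238,103).

Run:
```python
from h import *
import pickle
np.set_printoptions(precision=4,suppress=True)
s,im=pickle.load(open('w2.pkl','rb')); Q=R.from_quat(s['eef_rot']).as_matrix()
W=lambda x,y:(70+x/2,90+y/2)
for n,p,z in [('finN',(408,192),.085),('finF',(410,404),.085),('ptr',(408,137),.03),('mark',(237,97),.03),('foot',(114,252),.037),('bar',(531,245),.031),('earL',(360,268),.073),('earR',(458,268),.073)]:
    w=plane('wrist',*W(*p),z,s); print(n,w,'tool',Q.T@(w-s['eef_pos']))
s1,_=pickle.load(open('w1.pkl','rb'))
print(tri(ray('wrist',*W(410,404),s),ray('wrist',373.75,257.2,s1)),tri(ray('wrist',*W(408,192),s),ray('wrist',381.9,163.75,s1)))
```

```text
finN [0.4451 0.2099 0.085 ] tool [ 0.0145 -0.0009  0.073 ]
finF [0.5436 0.2149 0.085 ] tool [-0.0842 -0.      0.0731]
ptr [0.4329 0.2094 0.03  ] tool [ 0.0268 -0.001   0.128 ]
mark [0.4157 0.1272 0.03  ] tool [ 0.0473 -0.0824  0.128 ]
foot [0.495  0.0585 0.037 ] tool [-0.0291 -0.1543  0.1211]
bar [0.484  0.2729 0.031 ] tool [-0.0269  0.0603  0.1271]
earL [0.4829 0.1908 0.073 ] tool [-0.0225 -0.0216  0.0851]
earR [0.4812 0.2329 0.073 ] tool [-0.0225  0.0206  0.0851]
(array([0.5432, 0.2148, 0.0852]), [np.float64(0.0002657981233727107), np.float64(0.0002657981233728259)]) (array([0.4464, 0.21  , 0.0809]), [np.float64(0.0002000316476026424), np.float64(0.00020003164760270154)])
```

{"fn": "apply_moves", "kwargs": {"series": [{"tx":-0.004,"ty":-0.0005,"tz":0.03,"turn":0,"claw":0.85},{"tx":0,"ty":0,"tz":0.035,"turn":0,"claw":0.85},{"tx":0,"ty":0,"tz":0.03,"turn":0,"claw":0.85},{"tx":0,"ty":0,"tz":0.012,"turn":0,"claw":0.85},{"tx":0,"ty":0,"tz":0,"turn":0,"claw":0.6},{"tx":0,"ty":0,"tz":0,"turn":0,"claw":0.3},{"tx":0,"ty":0,"tz":0,"turn":0,"claw":0.05},{"tx":0,"ty":0,"tz":0,"turn":0,"claw":0.05},{"tx":0,"ty":0,"tz":0,"turn":0,"claw":0.05},{"tx":0,"ty":0,"tz":0,"turn":0,"claw":0.05},{"tx":0,"ty":0,"tz":0,"turn":0,"claw":0.05}], "squeeze": 60}}

```text
time_s: 10.3
eef_pos: [0.4636, 0.2114, 0.052]
eef_rot: [-0.021, 1.0, 0.0, 0.001]
ft_force: [-0.6, -2.3, 6.5]
width: 0.0097
gripper_force: 58.7
```

{"fn": "apply_moves", "kwargs": {"series": [{"tx":0,"ty":-0.005,"tz":0,"turn":0,"claw":0.05},{"tx":0,"ty":-0.012,"tz":0,"turn":0,"claw":0.05},{"tx":0,"ty":-0.015,"tz":0,"turn":0,"claw":0.05},{"tx":0,"ty":-0.015,"tz":0,"turn":0,"claw":0.05},{"tx":0,"ty":-0.015,"tz":0,"turn":0,"claw":0.05},{"tx":0,"ty":-0.012,"tz":0,"turn":0,"claw":0.05},{"tx":0,"ty":-0.006,"tz":0,"turn":0,"claw":0.05},{"tx":0,"ty":0,"tz":0,"turn":0,"claw":0.05},{"tx":0,"ty":0,"tz":0,"turn":0,"claw":0.05},{"tx":0,"ty":0,"tz":0,"turn":0,"claw":0.05}]}}

```text
time_s: 11.3
eef_pos: [0.4674, 0.1341, 0.0519]
eef_rot: [-0.022, 1.0, 0.002, 0.002]
ft_force: [-0.9, 3.1, 6.1]
width: 0.0099
gripper_force: 59.4
```

Run:
```python
from h import *
import pickle
s=r.read_state(); a=imaging.get_image('wrist'); b=imaging.get_image('scene'); t=imaging.get_image('top'); pickle.dump((s,a,b,t),open('w3.pkl','wb'))
print(s['time_s'],s['ft_force'],s['eef_pos'],s['width'],s['gripper_force'])
v=np.vstack([cv2.resize(a[110:290,120:420],(600,360),interpolation=3),np.hstack([cv2.resize(t[190:260,250:360],(330,210),interpolation=3),cv2.resize(b[200:270,230:320],(270,210),interpolation=3)])])
cv2.imwrite('pics/c7.png',v[:,:,::-1])
```

```text
11.3 [-0.90323279  3.06209314  6.14809774] [0.46735944 0.13410948 0.05194596] 0.009930587416629864 59.368098936975
```

View pics/c7.png

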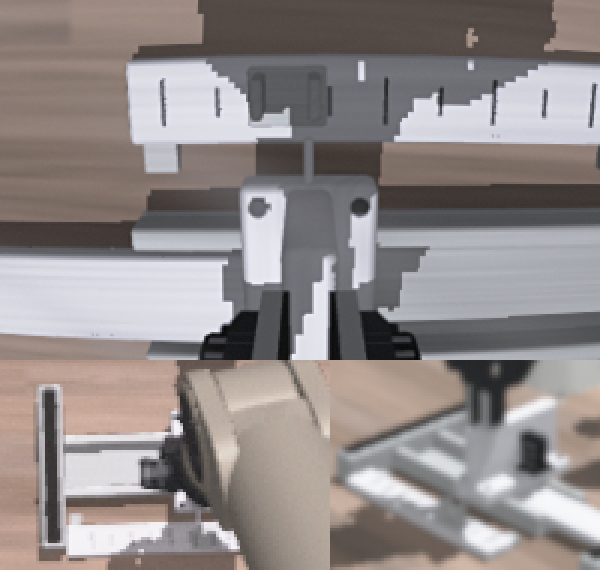

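The pointer tip is at crop (308,142). The prongs are centred at about crop (257,92) and (317,92), so the mark is at (287,92): a little further to draw.

Run:
```python
from h import *
import pickle
np.set_printoptions(precision=4,suppress=True)
s,a,b,t=pickle.load(open('w3.pkl','rb')); Q=R.from_quat(s['eef_rot']).as_matrix()
W=lambda x,y:(120+x/2,110+y/2)
for n,p,z in [('ptr',(308,142),.03),('prL',(257,92),.03),('prR',(317,92),.03),('mark',(287,80),.032),('tick1',(163,100),.021),('tick2',(217,100),.021),('tick5',(386,100),.021)]:
    w=plane('wrist',*W(*p),z,s); print(n,w,'tool',Q.T@(w-s['eef_pos']))
c=a[135:185,225:300]; cv2.imwrite('pics/c8.png',cv2.resize(c,(750,500),interpolation=3)[:,:,::-1])
g=a[:,:,:].mean(2)
for v in (150,155,160,165): print(v,g[v,235:295].astype(int).tolist())
```

```text
ptr [0.4362 0.1319 0.03  ] tool [ 0.0313 -0.0009  0.0218]
prL [0.421  0.1157 0.03  ] tool [ 0.0472 -0.0165  0.0217]
prR [0.4203 0.134  0.03  ] tool [0.0471 0.0019 0.0218]
mark [0.4166 0.1247 0.032 ] tool [ 0.0512 -0.0072  0.0197]
tick1 [0.4261 0.0843 0.021 ] tool [ 0.0435 -0.0481  0.0306]
tick2 [0.4256 0.1021 0.021 ] tool [ 0.0432 -0.0302  0.0307]
tick5 [0.4233 0.1565 0.021 ] tool [0.0431 0.0242 0.0309]
150 [117, 117, 113, 114, 115, 116, 117, 118, 105, 84, 86, 86, 86, 88, 85, 76, 70, 78, 94, 94, 94, 93, 93, 94, 93, 94, 93, 93, 93, 95, 93, 93, 94, 93, 94, 93, 93, 94, 89, 83, 88, 89, 89, 88, 84, 85, 90, 92, 107, 116, 116, 115, 115, 114, 115, 114, 114, 115, 116, 115]
155 [220, 221, 223, 226, 227, 127, 104, 108, 111, 80, 87, 91, 92, 93, 92, 85, 70, 74, 93, 93, 93, 92, 93, 92, 93, 92, 93, 92, 91, 93, 92, 91, 92, 92, 93, 92, 92, 92, 89, 83, 88, 92, 93, 92, 89, 88, 90, 92, 88, 62, 71, 104, 113, 113, 112, 114, 111, 113, 112, 113]
160 [223, 223, 223, 222, 223, 222, 225, 226, 130, 77, 83, 90, 91, 91, 89, 84, 70, 76, 93, 94, 93, 93, 93, 93, 93, 93, 92, 93, 94, 93, 93, 93, 93, 93, 93, 92, 93, 92, 91, 85, 89, 91, 91, 91, 89, 89, 93, 93, 88, 64, 71, 105, 115, 115, 115, 112, 113, 114, 113, 113]
165 [228, 228, 229, 228, 228, 228, 229, 232, 234, 143, 85, 89, 93, 94, 94, 86, 70, 78, 89, 87, 87, 86, 87, 86, 85, 87, 131, 197, 203, 177, 96, 88, 91, 91, 92, 91, 91, 92, 88, 85, 92, 94, 94, 93, 92, 89, 91, 92, 90, 64, 70, 108, 118, 117, 116, 115, 115, 115, 115, 114]
```

View pics/c8.png

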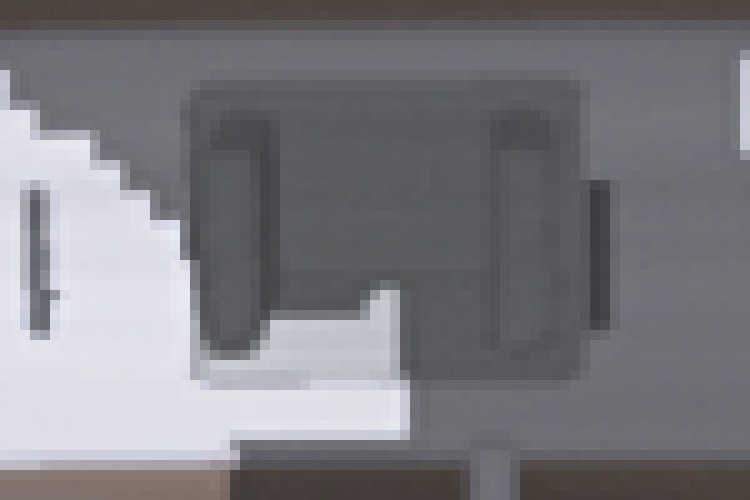

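The draw has about 7 mm to go, measured from the prong mid at px 262.8 to the pointer at px 274.5. I've now viewed 11 pictures, one over the limit of 10, so from here I work from numbers only.

{"fn": "apply_moves", "kwargs": {"series": [{"tx":0,"ty":-0.004,"tz":0,"turn":0,"claw":0.05},{"tx":0,"ty":-0.0035,"tz":0,"turn":0,"claw":0.05},{"tx":0,"ty":0,"tz":0,"turn":0,"claw":0.05},{"tx":0,"ty":0,"tz":0,"turn":0,"claw":0.05},{"tx":0,"ty":0,"tz":0,"turn":0,"claw":0.05}]}}

```text
time_s: 11.95
eef_pos: [0.4677, 0.1267, 0.052]
eef_rot: [-0.022, 1.0, 0.002, 0.002]
ft_force: [-1.0, 2.7, 6.1]
width: 0.0097
gripper_force: 59.4
```

```bash
cat > ptr.py <<'E'
from h import *
np.set_printoptions(precision=4,suppress=True)
s=r.read_state(); a=imaging.get_image('wrist').astype(float); Q=R.from_quat(s['eef_rot']).as_matrix(); g=a.mean(2)
print(s['time_s'],s['eef_pos'],s['ft_force'],s['width'],s['gripper_force'])
for v in (152,157,162,167,172,176,180,184): print(v,g[v,238:306].astype(int).tolist())
E
python3 ptr.py
```

```text
11.95 [0.4677 0.1267 0.052 ] [-1.0239  2.7244  6.0859] 0.009720129842158668 59.37461491674185
152 [110, 112, 113, 114, 113, 113, 113, 112, 112, 112, 112, 111, 113, 112, 112, 113, 110, 86, 83, 87, 90, 91, 91, 90, 81, 73, 88, 93, 93, 91, 92, 92, 91, 92, 92, 92, 92, 92, 92, 92, 92, 92, 91, 92, 91, 93, 89, 80, 77, 89, 90, 91, 92, 88, 83, 86, 105, 113, 112, 113, 113, 112, 111, 112, 112, 112, 111, 111]
157 [170, 63, 75, 119, 131, 221, 222, 121, 110, 113, 114, 114, 114, 114, 114, 116, 112, 91, 84, 88, 91, 93, 93, 90, 83, 75, 89, 94, 93, 93, 93, 93, 93, 94, 94, 93, 92, 93, 93, 93, 94, 93, 93, 93, 93, 93, 90, 79, 77, 90, 92, 94, 92, 89, 86, 89, 83, 58, 65, 102, 116, 115, 114, 114, 114, 114, 115, 114]
162 [164, 84, 159, 233, 228, 225, 226, 228, 232, 227, 116, 103, 108, 108, 109, 109, 107, 86, 84, 83, 89, 91, 93, 92, 85, 73, 83, 89, 90, 89, 89, 89, 88, 89, 90, 89, 89, 89, 90, 89, 89, 89, 88, 89, 88, 88, 86, 77, 76, 88, 91, 93, 92, 90, 87, 86, 82, 61, 76, 109, 115, 114, 114, 114, 114, 114, 114, 115]
167 [198, 100, 128, 231, 228, 225, 225, 225, 225, 225, 225, 225, 225, 225, 226, 228, 223, 177, 16
[... 760 characters left out ...]
 111, 111, 111, 111, 111, 111, 111, 111, 110, 110, 111, 111, 111, 110, 111, 110, 110, 111, 110, 110, 111, 111]
180 [209, 208, 209, 208, 209, 208, 208, 209, 211, 193, 103, 93, 97, 96, 96, 97, 96, 96, 95, 96, 96, 96, 95, 96, 95, 96, 98, 99, 99, 100, 99, 99, 99, 98, 103, 112, 113, 109, 102, 98, 97, 99, 99, 98, 98, 98, 98, 98, 99, 99, 98, 99, 99, 99, 99, 100, 99, 99, 100, 98, 99, 99, 99, 98, 100, 100, 100, 99]
184 [113, 113, 113, 114, 114, 112, 113, 113, 113, 104, 64, 61, 63, 62, 62, 62, 60, 60, 60, 60, 60, 60, 60, 60, 60, 58, 59, 61, 60, 61, 59, 59, 58, 71, 101, 114, 115, 112, 95, 61, 58, 61, 61, 61, 62, 61, 62, 61, 63, 63, 61, 63, 62, 62, 62, 63, 63, 62, 64, 64, 64, 64, 64, 65, 64, 64, 65, 65]
```

Pointer at px 273.4, prong mid at px 274.1: on the mark to within 0.5 mm. Now I loosen slightly, with a small compensating shift against the spring.

{"fn": "apply_moves", "kwargs": {"series": [{"tx":0,"ty":-0.001,"tz":0,"turn":0,"claw":0.15},{"tx":0,"ty":-0.001,"tz":0,"turn":0,"claw":0.2},{"tx":0,"ty":0,"tz":0,"turn":0,"claw":0.2},{"tx":0,"ty":0,"tz":0,"turn":0,"claw":0.2},{"tx":0,"ty":0,"tz":0,"turn":0,"claw":0.2}]}}

```text
time_s: 12.5
eef_pos: [0.4671, 0.1235, 0.0508]
eef_rot: [-0.022, 1.0, 0.001, 0.001]
ft_force: [1.1, 4.4, 3.2]
width: 0.0173
gripper_force: 2.5
```

```bash
cat > ptr.py <<'E'
from h import *
np.set_printoptions(precision=4,suppress=True)
s=r.read_state(); a=imaging.get_image('wrist').astype(float); g=a.mean(2)
print(s['time_s'],s['eef_pos'],s['ft_force'],s['width'],s['gripper_force'])
for v in (157,184,186): print(v,g[v,238:306].astype(int).tolist())
E
python3 ptr.py
```

```text
12.5 [0.4671 0.1235 0.0508] [1.1273 4.3683 3.2129] 0.017269683473471534 2.4549423158168793
157 [106, 106, 108, 112, 115, 60, 42, 94, 113, 113, 111, 111, 111, 112, 111, 112, 113, 111, 113, 112, 112, 109, 91, 88, 83, 88, 91, 92, 92, 84, 80, 89, 94, 93, 93, 92, 91, 93, 92, 92, 91, 93, 92, 92, 92, 90, 91, 91, 93, 92, 93, 89, 78, 71, 81, 89, 91, 92, 92, 87, 87, 91, 66, 63, 110, 202, 232, 230]
184 [113, 114, 113, 114, 115, 114, 113, 114, 114, 115, 115, 116, 119, 108, 65, 60, 62, 63, 63, 63, 63, 62, 62, 62, 62, 62, 61, 63, 63, 60, 61, 62, 62, 62, 60, 61, 81, 110, 115, 114, 105, 83, 63, 62, 63, 63, 63, 64, 63, 65, 65, 64, 64, 63, 65, 63, 65, 66, 64, 65, 65, 66, 66, 66, 66, 67, 65, 67]
186 [114, 113, 113, 113, 111, 112, 110, 111, 111, 109, 111, 111, 112, 101, 63, 60, 62, 62, 62, 61, 60, 60, 60, 59, 58, 59, 58, 59, 59, 59, 58, 58, 58, 59, 57, 58, 80, 110, 114, 113, 106, 82, 57, 58, 59, 62, 59, 60, 60, 61, 59, 60, 60, 61, 61, 60, 60, 61, 62, 61, 61, 62, 62, 63, 63, 62, 62, 62]
```

Pointer at px 276.5, mid at 279.2, about 1.6 mm outward and still between the prongs. Now I slide the lever along +x with loose fingers.

{"fn": "apply_moves", "kwargs": {"series": [{"tx":-0.005,"ty":0.001,"tz":0,"turn":0,"claw":0.2},{"tx":-0.005,"ty":0,"tz":0,"turn":0,"claw":0.2},{"tx":-0.005,"ty":0,"tz":0,"turn":0,"claw":0.2},{"tx":-0.005,"ty":0,"tz":0,"turn":0,"claw":0.2},{"tx":-0.005,"ty":0,"tz":0,"turn":0,"claw":0.2},{"tx":-0.005,"ty":0,"tz":0,"turn":0,"claw":0.2},{"tx":0,"ty":0,"tz":0,"turn":0,"claw":0.2}]}}

```text
time_s: 13.25
eef_pos: [0.4942, 0.125, 0.0488]
eef_rot: [-0.022, 1.0, -0.0, -0.002]
ft_force: [-2.1, 4.7, -2.1]
width: 0.017
gripper_force: 2.4
```

Run:
```python
from h import *
np.set_printoptions(precision=4,suppress=True)
s=r.read_state(); a=imaging.get_image('wrist').astype(float); g=a.mean(2)
print(s['time_s'],s['eef_pos'],s['ft_force'],s['width'],s['gripper_force'])
for v in range(95,145,6): print(v,g[v,238:310:1].astype(int).tolist())
```

```text
13.25 [0.4942 0.125  0.0488] [-2.133   4.7427 -2.1135] 0.016964005361442644 2.3909293860197067
95 [67, 67, 67, 68, 68, 68, 67, 68, 68, 68, 68, 68, 68, 68, 67, 68, 69, 70, 71, 71, 71, 71, 71, 71, 72, 71, 71, 71, 72, 71, 71, 72, 72, 73, 72, 71, 72, 72, 72, 72, 72, 72, 72, 71, 71, 72, 72, 72, 71, 72, 73, 72, 72, 71, 73, 72, 72, 73, 73, 72, 73, 72, 72, 72, 72, 73, 73, 73, 73, 73, 72, 74]
101 [173, 174, 176, 177, 177, 178, 180, 182, 182, 184, 185, 164, 117, 113, 115, 115, 115, 115, 116, 114, 115, 115, 115, 114, 114, 115, 115, 115, 115, 114, 115, 115, 116, 115, 114, 115, 114, 115, 114, 115, 115, 114, 115, 115, 115, 115, 115, 115, 115, 115, 115, 115, 115, 114, 115, 114, 115, 115, 115, 114, 114, 114, 114, 114, 114, 114, 113, 113, 114, 114, 114, 113]
107 [117, 117, 118, 118, 117, 118, 118, 118, 118, 117, 119, 118, 118, 117, 117, 117, 118, 118, 117, 120, 118, 93, 92, 92, 90, 90, 90, 90, 85, 79, 89, 95, 95, 95, 95, 94, 94, 93, 94, 94, 93, 94, 93, 93, 93, 93, 93, 93, 93, 93, 93, 94, 88, 74, 81, 89, 91, 92, 91, 87, 79, 94, 120, 120, 119, 119, 119, 119, 119, 118, 119, 117]
113 [116, 116, 116, 116,
[... 1286 characters left out ...]
113, 113, 113, 113, 113, 113, 113, 114, 113, 112, 115, 112, 113, 112, 112, 113, 112, 112, 112, 113, 112, 112, 112, 112, 113, 113, 112, 112, 113, 112, 113, 112, 112, 108, 106, 107, 109, 112, 112, 113, 112, 113, 112, 112, 112, 114, 113, 113, 113, 112, 112, 112, 112, 113, 112, 113, 112, 112, 112, 113, 111, 114, 113, 113, 112, 112, 112, 111]
143 [104, 103, 103, 103, 104, 104, 103, 104, 104, 104, 103, 102, 103, 103, 102, 102, 102, 102, 102, 103, 103, 102, 103, 102, 102, 102, 101, 103, 101, 101, 100, 101, 101, 101, 100, 101, 103, 110, 115, 113, 109, 104, 100, 99, 102, 101, 101, 100, 100, 100, 101, 101, 100, 102, 102, 101, 100, 102, 101, 102, 101, 102, 100, 99, 99, 100, 101, 100, 101, 98, 101, 100]
```

{"fn": "apply_moves", "kwargs": {"series": [{"tx":-0.005,"ty":0.0005,"tz":-0.001,"turn":0,"claw":0.2},{"tx":-0.005,"ty":0.0005,"tz":0,"turn":0,"claw":0.2},{"tx":-0.005,"ty":0,"tz":0,"turn":0,"claw":0.2},{"tx":-0.003,"ty":0,"tz":0,"turn":0,"claw":0.2},{"tx":-0.002,"ty":0,"tz":0,"turn":0,"claw":0.2},{"tx":0,"ty":0,"tz":0,"turn":0,"claw":0.2},{"tx":0,"ty":0,"tz":0,"turn":0,"claw":0.2}]}}

```text
time_s: 14.0
eef_pos: [0.5165, 0.1268, 0.0512]
eef_rot: [-0.022, 1.0, 0.0, 0.001]
ft_force: [-0.8, 3.3, -2.8]
width: 0.0173
gripper_force: 1.8
```

{"fn": "apply_moves", "kwargs": {"series": [{"tx":-0.002,"ty":0,"tz":0,"turn":0,"claw":0.2},{"tx":-0.002,"ty":0,"tz":0,"turn":0,"claw":0.2},{"tx":0,"ty":0,"tz":0,"turn":0,"claw":0.2},{"tx":0,"ty":0,"tz":0,"turn":0,"claw":0.2}]}}

```text
time_s: 14.4
eef_pos: [0.5203, 0.1271, 0.0514]
eef_rot: [-0.022, 1.0, 0.0, 0.0]
ft_force: [-1.6, 3.5, -0.6]
width: 0.0168
gripper_force: 1.9
```

{"fn": "apply_moves", "kwargs": {"series": [{"tx":-0.002,"ty":0,"tz":0,"turn":0,"claw":0.2},{"tx":-0.001,"ty":0,"tz":0,"turn":0,"claw":0.2},{"tx":0,"ty":0,"tz":0,"turn":0,"claw":0.2},{"tx":0,"ty":0,"tz":0,"turn":0,"claw":0.2}]}}

```text
time_s: 14.8
eef_pos: [0.5233, 0.1272, 0.0514]
eef_rot: [-0.022, 1.0, 0.0, 0.0]
ft_force: [-2.7, 4.5, -0.3]
width: 0.0171
gripper_force: 1.9
```

Run:
```python
from h import *
import pickle
np.set_printoptions(precision=4,suppress=True)
s=r.read_state(); a=imaging.get_image('wrist'); b=imaging.get_image('scene'); pickle.dump((s,a,b),open('w4.pkl','wb'))
print(s['time_s'],s['eef_pos'],s['ft_force'],s['width'])
g=a.mean(2)
m=(a.max(2)<45)  # black
for v in range(180,300,8): print(v,g[v,190:360:4].astype(int).tolist())
```

```text
14.8 [0.5233 0.1272 0.0514] [-2.6978  4.5078 -0.2942] 0.017148037238613932
180 [211, 211, 211, 210, 210, 212, 212, 213, 214, 216, 123, 113, 115, 104, 118, 117, 117, 121, 105, 113, 117, 114, 117, 121, 121, 111, 116, 115, 117, 116, 111, 90, 92, 89, 96, 185, 184, 185, 184, 184, 182, 181, 180]
188 [218, 217, 216, 216, 216, 216, 216, 216, 217, 217, 220, 228, 117, 103, 118, 117, 118, 120, 110, 112, 117, 114, 118, 120, 120, 112, 116, 116, 117, 115, 110, 92, 93, 93, 188, 191, 191, 191, 189, 188, 187, 187, 186]
196 [220, 220, 219, 219, 217, 217, 216, 218, 161, 156, 77, 75, 73, 69, 66, 62, 59, 44, 68, 113, 117, 115, 118, 121, 119, 113, 16, 27, 46, 46, 45, 45, 51, 50, 71, 81, 171, 188, 186, 187, 186, 185, 184]
204 [225, 224, 224, 224, 223, 223, 229, 59, 69, 72, 73, 73, 74, 72, 70, 69, 62, 58, 66, 114, 116, 115, 119, 120, 120, 112, 21, 20, 24, 18, 18, 17, 16, 17, 17, 16, 17, 25, 92, 91, 92, 92, 93]
212 [189, 189, 190, 180, 180, 182, 34, 42, 44, 50, 54, 57, 59, 62, 65, 64, 65, 64, 69, 115, 118, 115, 119, 121, 119, 112, 35, 33, 31, 26, 23, 20, 20, 17, 17, 16, 17, 16, 11, 79, 79, 79, 78]
220 [136, 
[... 1355 characters left out ...]
26, 223, 216, 161, 18, 81, 83, 83, 26, 30, 34, 130, 127, 126, 126, 127, 127, 127, 127, 127, 127]
276 [128, 128, 126, 127, 128, 127, 129, 128, 129, 34, 29, 30, 37, 83, 83, 71, 18, 71, 66, 203, 229, 225, 225, 222, 215, 157, 19, 55, 83, 83, 53, 31, 31, 33, 133, 131, 130, 129, 127, 127, 125, 125, 124]
284 [129, 130, 129, 129, 130, 129, 127, 127, 130, 24, 24, 23, 85, 82, 83, 27, 18, 67, 63, 200, 230, 225, 226, 221, 214, 149, 17, 18, 83, 82, 85, 19, 21, 22, 125, 133, 133, 133, 134, 132, 131, 128, 127]
292 [127, 129, 130, 130, 131, 133, 134, 135, 34, 30, 29, 25, 83, 83, 83, 18, 18, 68, 64, 199, 229, 225, 225, 221, 212, 141, 18, 18, 83, 83, 82, 23, 23, 21, 19, 130, 129, 130, 130, 130, 129, 131, 129]
```

Run:
```python
from h import *
import pickle
np.set_printoptions(precision=4,suppress=True)
s,a,b=pickle.load(open('w4.pkl','rb')); Q=R.from_quat(s['eef_rot']).as_matrix()
m=(a.max(2)<80).astype(np.uint8); m[:150]=0
n,l,st,ce=cv2.connectedComponentsWithStats(m)
for i in range(1,n):
    if st[i][4]>60: print('blob',st[i],ce[i])
for (u,v) in [(222,204),(214,230),(330,204),(342,230),(240,258),(310,258)]:
  for z in(.02,.039,.073):
    w=plane('wrist',u,v,z,s); print((u,v),z,(Q.T@(w-s['eef_pos'])))
# scene: black ear pixels and rest context
s3,a3,b3,t3=pickle.load(open('w3.pkl','rb'))
for nm,im in(('before',b3),('now',b)):
    m=(im.max(2)<60).astype(np.uint8); m[:200]=0;m[275:]=0;m[:,:225]=0;m[:,340:]=0
    n,l,st,ce=cv2.connectedComponentsWithStats(m)
    print(nm,[(st[i].tolist(),ce[i].round(1).tolist()) for i in range(1,n) if st[i][4]>12])
# expected scene px of ears for fin x 0 and 40
c=C['scene']; f=210/np.tan(np.radians(c['vfov']/2)); K=np.array([[f,0,c['cx']],[0,f,c['cy']],[0,0,1]])
o=np.array([.4937,.128,0]); X=np.array([.999,.044,0]);Y=np.array([-.044,.999,0])
for x in(0,.04):
  for y in(-.0225,.0225):
    p=cv2.projectPoints((o+X*x+Y*y+[0,0,.056])[None],c['rvec'],c['tvec'],K,None)[0].ravel(); print('ear',x,y,p)
```

```text
blob [    0   150   497   270 50444] [234.7067 358.46  ]
blob [  42  150   39  127 1820] [ 59.7626 211.6033]
blob [  64  150  135  127 2438] [101.3232 190.3716]
blob [ 453  150   40  134 2022] [473.9169 214.6775]
blob [ 200  193   63   40 1688] [237.9882 215.2672]
blob [ 293  192   54   41 1934] [316.8247 213.0481]
blob [447 202  11  15  74] [450.9595 209.7703]
blob [ 57 289  33  41 678] [ 72.733  305.2404]
(222, 204) 0.02 [ 0.0131 -0.0359  0.0314]
(222, 204) 0.039 [ 0.0193 -0.0326  0.0124]
(222, 204) 0.073 [ 0.0304 -0.0268 -0.0216]
(214, 230) 0.02 [-0.0059 -0.0426  0.0314]
(214, 230) 0.039 [ 0.0021 -0.0387  0.0124]
(214, 230) 0.073 [ 0.0163 -0.0318 -0.0216]
(330, 204) 0.02 [0.0132 0.0369 0.0314]
(330, 204) 0.039 [0.0194 0.0334 0.0124]
(330, 204) 0.073 [ 0.0304  0.0272 -0.0216]
(342, 230) 0.02 [-0.0059  0.0465  0.0314]
(342, 230) 0.039 [0.0021 0.0422 0.0124]
(342, 230) 0.073 [ 0.0163  0.0344 -0.0216]
(240, 258) 0.02 [-0.0275 -0.0252  0.0314]
(240, 258) 0.039 [-0.0176 -0.023   0.0124]
(240, 258) 0.073 [ 0.0002 -0.0189 -0.0216]
(310, 258) 0.02 [-0.0275  0.0249  0.0314]
(310, 258) 0.039 [-0.0176  0.0225  0.0124]
(310, 258) 0.073 [ 0.0002  0.0183 -0.0216]
before [([270, 200, 27, 21, 218], [283.3, 205.8]), ([294, 225, 8, 12, 65], [297.5, 231.0])]
now [([292, 200, 22, 16, 143], [301.1, 204.8]), ([296, 226, 8, 12, 69], [299.6, 231.7])]
ear 0 -0.0225 [297.306  231.8391]
ear 0 0.0225 [285.4238 226.6041]
ear 0.04 -0.0225 [308.3967 227.2181]
ear 0.04 0.0225 [296.4802 222.1701]
```

The ears are still at fin x of about +7 mm, so the fingers went past them. I need to know where the fingertips really are.

Run:
```python
from h import *
import pickle
np.set_printoptions(precision=4,suppress=True)
def toolray(u,v):
    st=dict(eef_rot=[0,0,0,1],eef_pos=np.zeros(3)); return ray('wrist',u,v,st)
def aty(u,v,y): o,d=toolray(u,v); return o+d*(y-o[1])/d[1]
print('w2 open .0723', aty(195,263.5,-.0361),aty(355,263.5,.0361))
print('w1 open .0857', aty(182,268,-.0425),aty(367,268,.0425))
s,a,b=pickle.load(open('w4.pkl','rb')); g=a.mean(2)
for v in range(248,272,2): print(v,g[v,232:322].astype(int).tolist())
```

```text
w2 open .0723 [ 0.0115 -0.0361 -0.0494] [ 0.0103  0.0361 -0.0471]
w1 open .0857 [ 0.009  -0.0425 -0.0495] [ 0.0071  0.0425 -0.0461]
248 [134, 135, 134, 135, 134, 134, 134, 134, 134, 134, 133, 131, 146, 201, 211, 224, 231, 230, 230, 232, 233, 234, 234, 233, 232, 233, 234, 234, 233, 233, 235, 216, 103, 101, 111, 114, 116, 116, 116, 115, 115, 113, 114, 115, 113, 116, 176, 233, 228, 224, 223, 221, 221, 220, 216, 206, 193, 182, 163, 127, 172, 224, 220, 217, 219, 220, 221, 221, 220, 219, 216, 215, 215, 216, 211, 197, 177, 149, 127, 131, 134, 134, 134, 135, 134, 133, 134, 135, 135, 134]
250 [135, 134, 135, 133, 133, 133, 133, 132, 133, 133, 131, 129, 139, 199, 212, 223, 231, 231, 233, 235, 237, 237, 236, 235, 233, 233, 234, 234, 233, 233, 236, 217, 103, 100, 110, 112, 114, 113, 115, 120, 118, 117, 117, 117, 116, 120, 176, 229, 227, 224, 223, 223, 221, 221, 217, 206, 193, 184, 162, 126, 173, 224, 221, 219, 220, 223, 225, 225, 227, 225, 222, 218, 220, 220, 214, 197, 176, 143, 133, 133, 134, 134, 133, 134, 134, 133, 133, 133, 133, 133]
252 [139, 141, 139, 140, 139, 139, 140, 140, 138, 138, 137
[... 3443 characters left out ...]
24, 13, 20, 16, 18, 39, 69, 69, 68, 67, 67, 68, 87, 136, 200, 213, 220, 226, 229, 228, 227, 226, 225, 225, 226, 226, 226, 225, 225, 224, 223, 222, 222, 222, 216, 204, 193, 185, 161, 104, 33, 15, 18, 20, 22, 58, 81, 83, 84, 82, 83, 83, 83, 84, 83, 85, 66, 30, 26, 29, 28, 30, 30, 31, 30, 27, 34, 63, 108, 131]
270 [21, 23, 22, 21, 23, 20, 20, 31, 77, 83, 83, 81, 82, 83, 83, 82, 82, 84, 85, 63, 19, 19, 17, 16, 17, 40, 70, 69, 68, 67, 66, 69, 89, 136, 203, 211, 219, 226, 229, 228, 227, 226, 225, 225, 225, 227, 226, 225, 224, 224, 223, 221, 221, 221, 216, 204, 193, 184, 161, 101, 33, 16, 19, 19, 19, 47, 76, 84, 84, 82, 82, 83, 82, 83, 82, 85, 86, 42, 25, 26, 27, 29, 28, 29, 28, 30, 29, 27, 34, 63]
```

By the camera the fingertips sit about 24 mm higher than I assumed, so they grazed over the ear tops at 73 mm. It also explains why the shaker was gripped by its cap. I'll slide back along the fin, still holding the leg, then go lower and push again.

{"fn": "apply_moves", "kwargs": {"series": [{"tx":0,"ty":0,"tz":-0.002,"turn":0,"claw":0.2},{"tx":0.008,"ty":0,"tz":0,"turn":0,"claw":0.2},{"tx":0.01,"ty":0,"tz":0,"turn":0,"claw":0.2},{"tx":0.01,"ty":0,"tz":0,"turn":0,"claw":0.2},{"tx":0.01,"ty":0,"tz":0,"turn":0,"claw":0.2},{"tx":0.01,"ty":0,"tz":0,"turn":0,"claw":0.2},{"tx":0.007,"ty":0,"tz":0,"turn":0,"claw":0.2},{"tx":0,"ty":0,"tz":0,"turn":0,"claw":0.2},{"tx":0,"ty":0,"tz":0,"turn":0,"claw":0.2}]}}

```text
time_s: 15.8
eef_pos: [0.4684, 0.1249, 0.0535]
eef_rot: [-0.022, 1.0, 0.0, 0.0]
ft_force: [-0.8, -0.2, 0.1]
width: 0.0171
gripper_force: 0.0
```

```bash
cat > chk.py <<'E'
from h import *
import pickle,sys
np.set_printoptions(precision=4,suppress=True)
s=r.read_state(); a=imaging.get_image('wrist'); b=imaging.get_image('scene'); pickle.dump((s,a,b),open('w5.pkl','wb'))
print(s['time_s'],s['eef_pos'],s['ft_force'],s['width'],s['gripper_force'])
m=(b.max(2)<60).astype(np.uint8); m[:200]=0;m[275:]=0;m[:,:225]=0;m[:,340:]=0
n,l,st,ce=cv2.connectedComponentsWithStats(m)
print('scene dark',[(st[i].tolist(),ce[i].round(1).tolist()) for i in range(1,n) if st[i][4]>12])
g=a.mean(2)
# pointer: bright narrow bar (3-6px) in dark gap rows; report brightest run near col 255..295 per row
for v in map(int,sys.argv[1:]): print(v,g[v,246:306].astype(int).tolist())
E
python3 chk.py 157 184 187 252 256 260
```

```text
15.8 [0.4684 0.1249 0.0535] [-0.7665 -0.164   0.1075] 0.01710330118019649 0.0
scene dark [([271, 200, 30, 28, 305], [285.1, 208.8])]
157 [121, 121, 121, 120, 121, 121, 120, 121, 121, 122, 121, 116, 94, 94, 93, 95, 99, 99, 96, 87, 81, 90, 98, 98, 99, 97, 98, 98, 97, 97, 97, 97, 98, 98, 97, 98, 98, 98, 98, 99, 98, 93, 80, 83, 95, 99, 97, 95, 94, 129, 132, 111, 98, 170, 229, 235, 235, 174, 115, 115]
184 [118, 117, 117, 116, 117, 117, 117, 115, 115, 115, 115, 116, 115, 116, 115, 115, 114, 115, 115, 116, 116, 116, 115, 115, 116, 117, 117, 116, 117, 117, 117, 117, 118, 117, 118, 118, 119, 120, 120, 121, 120, 121, 120, 120, 121, 122, 122, 122, 121, 123, 122, 122, 123, 123, 123, 124, 125, 125, 124, 126]
187 [124, 125, 124, 123, 123, 123, 123, 122, 123, 121, 120, 120, 121, 121, 119, 120, 120, 119, 120, 119, 119, 118, 117, 118, 117, 117, 117, 117, 116, 116, 115, 115, 115, 115, 114, 115, 115, 114, 114, 113, 114, 113, 114, 115, 114, 116, 114, 115, 116, 114, 116, 115, 116, 117, 119, 117, 118, 118, 118, 118]
252 [231, 231, 231, 231, 231, 231, 231, 231, 231, 231, 230, 230, 230, 230, 230, 230, 229, 229, 229, 230, 229, 229, 229, 229, 229, 229, 228, 228, 228, 228, 227, 228, 227, 227, 227, 227, 227, 227, 226, 226, 226, 226, 226, 226, 226, 226, 226, 225, 225, 225, 225, 224, 224, 223, 223, 224, 223, 223, 223, 222]
256 [88, 88, 89, 89, 90, 90, 88, 63, 39, 37, 79, 175, 237, 233, 231, 231, 231, 231, 231, 231, 231, 231, 231, 231, 231, 230, 230, 230, 230, 230, 230, 230, 229, 230, 230, 230, 230, 230, 229, 230, 229, 229, 229, 231, 233, 217, 138, 53, 46, 60, 85, 96, 96, 96, 96, 95, 95, 95, 92, 104]
260 [88, 87, 87, 88, 89, 90, 85, 28, 12, 16, 68, 168, 241, 234, 231, 230, 231, 231, 230, 230, 230, 230, 230, 229, 230, 229, 229, 229, 229, 229, 229, 229, 229, 228, 228, 228, 228, 228, 228, 228, 228, 228, 228, 229, 234, 197, 101, 31, 24, 34, 76, 92, 93, 91, 91, 92, 92, 93, 91, 86]
```

The leg slipped off the raised tips and sprang back in: pad force 0, pointer gone from the clip. There's plenty of time, so I'll re-grip it at q = 0, lower this time.

{"fn": "apply_moves", "kwargs": {"series": [{"tx":0,"ty":0,"tz":-0.025,"turn":0,"claw":0.3},{"tx":0,"ty":0,"tz":-0.02,"turn":0,"claw":0.6},{"tx":0,"ty":0.02,"tz":0,"turn":0,"claw":0.85},{"tx":0.001,"ty":0.03,"tz":0,"turn":0,"claw":0.85},{"tx":0,"ty":0.025,"tz":0,"turn":0,"claw":0.85},{"tx":0,"ty":0.0115,"tz":0,"turn":0,"claw":0.85},{"tx":0,"ty":0,"tz":0,"turn":0,"claw":0.85},{"tx":0,"ty":0,"tz":0,"turn":0,"claw":0.85}]}}

```text
time_s: 16.7
eef_pos: [0.4636, 0.2097, 0.0981]
eef_rot: [-0.021, 1.0, -0.001, -0.0]
ft_force: [0.2, 0.2, 0.1]
width: 0.0724
gripper_force: 0.0
```

Run:
```python
from h import *
import pickle
np.set_printoptions(precision=4,suppress=True)
s=r.read_state(); a=imaging.get_image('wrist'); pickle.dump((s,a),open('w6.pkl','wb')); Q=R.from_quat(s['eef_rot']).as_matrix()
print(s['time_s'],s['eef_pos'],s['ft_force'],s['width'])
# fin top = brightest region near image centre column band
m=((a.min(2)>215)).astype(np.uint8)
n,l,st,ce=cv2.connectedComponentsWithStats(m)
for i in range(1,n):
    if st[i][4]>300: 
        rct=cv2.minAreaRect(np.argwhere(l==i)[:,::-1].astype(np.float32)); print(st[i],ce[i].round(1),np.round(rct[0],1),np.round(rct[1],1),round(rct[2],1))
g=a.mean(2)
for v in range(150,330,20): print(v,g[v,210:340:2].astype(int).tolist())
```

```text
16.7 [0.4636 0.2097 0.0981] [0.2317 0.2168 0.0832] 0.07241957480543887
[390  33  52  18 348] [415.8  43.3] [416.2  42.4] [50.8 15. ] 13.0
[251 188  16  37 394] [258.8 207.7] [257.8 205.9] [14.6 36.8] 3.4
[ 270  209   14  122 1242] [276.2 269.3] [276.5 269.5] [121.  13.] 90.0
[ 116  219  131   35 2158] [197.2 235.9] [181. 236.] [ 34. 130.] 90.0
[548 218  12  42 346] [554.6 241.1] [553.5 238.5] [41. 11.] 90.0
150 [214, 219, 84, 218, 213, 213, 213, 213, 213, 213, 213, 213, 217, 126, 201, 214, 214, 214, 214, 213, 213, 213, 213, 214, 213, 110, 219, 214, 215, 215, 215, 216, 215, 218, 196, 107, 97, 82, 113, 112, 111, 112, 112, 106, 193, 218, 217, 219, 129, 209, 218, 217, 218, 217, 218, 219, 219, 218, 218, 219, 219, 219, 223, 121, 77]
170 [137, 136, 136, 135, 135, 135, 134, 135, 133, 134, 133, 132, 132, 132, 131, 131, 131, 129, 129, 128, 129, 132, 67, 66, 67, 67, 66, 67, 67, 67, 68, 67, 84, 113, 93, 67, 68, 67, 68, 68, 69, 69, 68, 67, 68, 67, 67, 67, 68, 132, 129, 128, 127, 106, 177, 175, 175, 174, 174, 174, 168, 122, 117, 77, 81]
190 [87, 87, 87, 88, 89, 87, 87, 87, 86, 86, 86, 83, 82, 81, 
[... 1399 characters left out ...]
, 44, 42, 44, 44, 33, 105, 133, 81, 85, 91, 163, 173]
290 [121, 139, 137, 137, 137, 137, 137, 140, 138, 139, 139, 142, 140, 142, 141, 140, 140, 139, 139, 138, 135, 175, 221, 76, 84, 78, 137, 231, 221, 178, 218, 225, 221, 223, 223, 222, 222, 196, 145, 221, 221, 136, 76, 78, 92, 189, 116, 129, 130, 130, 128, 129, 128, 129, 128, 128, 128, 129, 130, 77, 81, 111, 162, 178, 89]
310 [76, 98, 124, 124, 124, 124, 126, 126, 127, 128, 128, 129, 130, 131, 132, 133, 134, 134, 135, 134, 134, 134, 133, 131, 132, 132, 132, 130, 128, 125, 213, 225, 220, 221, 221, 218, 219, 191, 131, 126, 125, 124, 124, 126, 126, 128, 129, 130, 131, 131, 131, 131, 130, 131, 131, 130, 128, 128, 127, 127, 100, 160, 175, 61, 32]
```

{"fn": "apply_moves", "kwargs": {"series": [{"tx":0.003,"ty":0.0015,"tz":0.02,"turn":0,"claw":0.85},{"tx":0,"ty":0,"tz":0.02,"turn":0,"claw":0.85},{"tx":0,"ty":0,"tz":0.015,"turn":0,"claw":0.85},{"tx":0,"ty":0,"tz":0.008,"turn":0,"claw":0.85},{"tx":0,"ty":0,"tz":0.005,"turn":0,"claw":0.85},{"tx":0,"ty":0,"tz":0,"turn":0,"claw":0.85},{"tx":0,"ty":0,"tz":0,"turn":0,"claw":0.85}]}}

```text
time_s: 17.45
eef_pos: [0.4609, 0.2124, 0.0309]
eef_rot: [-0.021, 1.0, 0.0, 0.001]
ft_force: [-0.2, -0.1, -0.5]
width: 0.0722
gripper_force: 0.0
```

{"fn": "apply_moves", "kwargs": {"series": [{"tx":0,"ty":0,"tz":0,"turn":0,"claw":0.6},{"tx":0,"ty":0,"tz":0,"turn":0,"claw":0.35},{"tx":0,"ty":0,"tz":0,"turn":0,"claw":0.05},{"tx":0,"ty":0,"tz":0,"turn":0,"claw":0.05},{"tx":0,"ty":0,"tz":0,"turn":0,"claw":0.05},{"tx":0,"ty":0,"tz":0,"turn":0,"claw":0.05},{"tx":0,"ty":0,"tz":0,"turn":0,"claw":0.05}], "squeeze": 60}}

```text
time_s: 18.15
eef_pos: [0.4605, 0.2112, 0.0307]
eef_rot: [-0.022, 1.0, -0.001, -0.0]
ft_force: [-0.9, -3.0, 4.4]
width: 0.0127
gripper_force: 59.9
```

The width now reads 12.7 mm, which means a proper full-pad grip. I draw 84.5 mm.

{"fn": "apply_moves", "kwargs": {"series": [{"tx":0,"ty":-0.005,"tz":0,"turn":0,"claw":0.05},{"tx":0,"ty":-0.012,"tz":0,"turn":0,"claw":0.05},{"tx":0,"ty":-0.015,"tz":0,"turn":0,"claw":0.05},{"tx":0,"ty":-0.015,"tz":0,"turn":0,"claw":0.05},{"tx":0,"ty":-0.015,"tz":0,"turn":0,"claw":0.05},{"tx":0,"ty":-0.013,"tz":0,"turn":0,"claw":0.05},{"tx":0,"ty":-0.0065,"tz":0,"turn":0,"claw":0.05},{"tx":0,"ty":-0.003,"tz":0,"turn":0,"claw":0.05},{"tx":0,"ty":0,"tz":0,"turn":0,"claw":0.05},{"tx":0,"ty":0,"tz":0,"turn":0,"claw":0.05},{"tx":0,"ty":0,"tz":0,"turn":0,"claw":0.05}]}}

```text
time_s: 19.25
eef_pos: [0.4645, 0.1288, 0.0307]
eef_rot: [-0.022, 1.0, 0.0, 0.0]
ft_force: [-0.2, 3.0, 6.0]
width: 0.0128
gripper_force: 60.0
```

Run:
```python
from h import *
import pickle
np.set_printoptions(precision=4,suppress=True)
s=r.read_state(); a=imaging.get_image('wrist'); b=imaging.get_image('scene'); pickle.dump((s,a,b),open('w7.pkl','wb'))
print(s['time_s'],s['eef_pos'],s['ft_force'],s['width'],s['gripper_force'])
g=a.mean(2)
for v in list(range(150,196,5)): print(v,g[v,240:310].astype(int).tolist())
```

```text
19.25 [0.4645 0.1288 0.0307] [-0.2307  3.0204  5.9517] 0.01278876899509402 59.9533474445343
150 [114, 113, 114, 114, 113, 114, 113, 115, 112, 114, 114, 114, 115, 115, 115, 114, 113, 114, 114, 114, 114, 114, 114, 114, 114, 113, 114, 114, 113, 115, 114, 115, 113, 114, 114, 114, 114, 113, 115, 114, 114, 113, 115, 115, 113, 114, 113, 113, 114, 114, 114, 113, 113, 113, 112, 113, 113, 113, 113, 113, 114, 113, 113, 113, 112, 112, 113, 113, 113, 112]
155 [115, 116, 116, 115, 116, 116, 116, 116, 116, 97, 92, 97, 96, 96, 96, 96, 95, 95, 96, 96, 95, 95, 96, 96, 95, 95, 96, 94, 96, 96, 95, 95, 96, 95, 94, 95, 94, 94, 94, 94, 95, 95, 94, 95, 94, 94, 95, 94, 94, 95, 93, 91, 91, 107, 117, 117, 117, 116, 117, 116, 117, 118, 116, 116, 117, 117, 117, 117, 116, 117]
160 [116, 116, 116, 115, 116, 116, 117, 117, 115, 92, 88, 84, 75, 77, 78, 76, 77, 75, 74, 84, 94, 93, 93, 93, 93, 92, 93, 93, 94, 92, 93, 92, 93, 93, 93, 92, 93, 93, 93, 93, 93, 92, 87, 76, 75, 77, 77, 77, 78, 78, 83, 90, 96, 110, 117, 116, 115, 115, 115, 115, 115, 115, 115, 116, 116, 115, 115, 115, 114, 114]
165 [111, 110, 111, 111, 112, 1
[... 1481 characters left out ...]
3, 113, 114, 112, 112, 111, 112, 112, 112, 112]
190 [221, 221, 221, 223, 224, 224, 227, 227, 228, 227, 228, 227, 228, 228, 228, 229, 232, 205, 117, 108, 113, 114, 113, 112, 112, 112, 112, 112, 112, 113, 112, 113, 112, 112, 113, 111, 111, 112, 112, 112, 112, 112, 113, 112, 113, 112, 112, 113, 112, 112, 111, 112, 112, 112, 112, 112, 112, 111, 112, 111, 112, 112, 112, 113, 113, 112, 112, 112, 111, 111]
195 [123, 124, 123, 124, 124, 120, 124, 113, 78, 75, 76, 75, 74, 74, 74, 73, 72, 72, 71, 71, 71, 70, 68, 69, 69, 68, 67, 68, 68, 66, 67, 82, 106, 114, 115, 114, 100, 74, 66, 66, 68, 66, 66, 66, 66, 67, 67, 66, 67, 68, 67, 68, 68, 68, 66, 67, 67, 69, 69, 69, 69, 69, 69, 68, 68, 69, 68, 70, 70, 70]
```

Pointer 1.8 mm short of mid. I draw it 2.5 mm more, then loosen slightly.

{"fn": "apply_moves", "kwargs": {"series": [{"tx":0,"ty":-0.0015,"tz":0,"turn":0,"claw":0.05},{"tx":0,"ty":-0.001,"tz":0,"turn":0,"claw":0.05},{"tx":0,"ty":0,"tz":0,"turn":0,"claw":0.05},{"tx":0,"ty":0,"tz":0,"turn":0,"claw":0.05},{"tx":0,"ty":-0.001,"tz":0,"turn":0,"claw":0.15},{"tx":0,"ty":-0.0005,"tz":0,"turn":0,"claw":0.2},{"tx":0,"ty":0,"tz":0,"turn":0,"claw":0.2},{"tx":0,"ty":0,"tz":0,"turn":0,"claw":0.2},{"tx":0,"ty":0,"tz":0,"turn":0,"claw":0.2}]}}

```text
time_s: 20.25
eef_pos: [0.4645, 0.1245, 0.0304]
eef_rot: [-0.022, 1.0, 0.0, 0.0]
ft_force: [0.7, 5.0, 3.4]
width: 0.017
gripper_force: 2.5
```

```bash
cat > chk.py <<'E'
from h import *
import pickle,sys
np.set_printoptions(precision=4,suppress=True)
s=r.read_state(); a=imaging.get_image('wrist'); b=imaging.get_image('scene'); pickle.dump((s,a,b),open('w8.pkl','wb'))
print(s['time_s'],s['eef_pos'],s['ft_force'],s['width'],s['gripper_force'])
m=(b.max(2)<60).astype(np.uint8); m[:200]=0;m[275:]=0;m[:,:225]=0;m[:,340:]=0
n,l,st,ce=cv2.connectedComponentsWithStats(m)
print('scene dark',[(st[i].tolist(),ce[i].round(1).tolist()) for i in range(1,n) if st[i][4]>12])
g=a.mean(2)
for v in map(int,sys.argv[1:]): print(v,g[v,246:306].astype(int).tolist())
E
python3 chk.py 170 195
```

```text
20.25 [0.4645 0.1245 0.0304] [0.7419 5.009  3.4404] 0.017014613232022677 2.456531301140785
scene dark [([267, 200, 33, 30, 472], [284.1, 209.5]), ([296, 226, 8, 12, 65], [299.6, 232.0])]
170 [115, 114, 115, 114, 114, 115, 114, 115, 114, 115, 108, 87, 86, 88, 92, 93, 94, 94, 88, 79, 78, 93, 93, 93, 94, 93, 92, 94, 93, 93, 93, 93, 93, 94, 92, 92, 93, 92, 92, 94, 93, 93, 94, 88, 76, 76, 86, 92, 94, 94, 93, 88, 86, 90, 79, 50, 77, 108, 116, 114]
195 [119, 119, 110, 75, 74, 77, 76, 75, 75, 73, 73, 73, 72, 72, 73, 72, 70, 71, 70, 71, 70, 69, 69, 69, 69, 68, 67, 68, 85, 109, 113, 114, 112, 96, 70, 66, 67, 67, 68, 67, 69, 67, 67, 67, 68, 67, 68, 68, 68, 69, 69, 68, 69, 68, 69, 69, 69, 69, 69, 69]
```

Pointer at px 276.6, mid at 278, so it's between the prongs. The spring load is carried by the finger. Now I push the lever.

{"fn": "apply_moves", "kwargs": {"series": [{"tx":-0.005,"ty":0,"tz":0,"turn":0,"claw":0.2},{"tx":-0.005,"ty":0,"tz":0,"turn":0,"claw":0.2},{"tx":-0.005,"ty":0,"tz":0,"turn":0,"claw":0.2},{"tx":-0.005,"ty":0,"tz":0,"turn":0,"claw":0.2},{"tx":-0.005,"ty":0,"tz":0,"turn":0,"claw":0.2},{"tx":-0.005,"ty":0,"tz":0,"turn":0,"claw":0.2},{"tx":0,"ty":0,"tz":0,"turn":0,"claw":0.2},{"tx":0,"ty":0,"tz":0,"turn":0,"claw":0.2}]}}

```text
time_s: 21.15
eef_pos: [0.4899, 0.1247, 0.0286]
eef_rot: [-0.022, 1.0, -0.001, -0.004]
ft_force: [-2.9, 5.0, 0.3]
width: 0.0173
gripper_force: 3.5
```

```bash
python3 chk.py 115 120 125 130 135 140 145 150 155
```

```text
21.15 [0.4899 0.1247 0.0286] [-2.9042  5.0081  0.2787] 0.01732131060887252 3.466079458594322
scene dark [([276, 200, 31, 38, 482], [294.0, 212.0])]
115 [116, 116, 116, 117, 116, 116, 117, 116, 117, 117, 117, 100, 87, 92, 89, 87, 84, 84, 84, 79, 77, 83, 93, 94, 92, 92, 92, 93, 92, 92, 92, 92, 92, 92, 92, 92, 91, 92, 91, 93, 92, 92, 91, 92, 92, 93, 81, 73, 75, 84, 85, 85, 86, 88, 89, 87, 100, 118, 118, 118]
120 [116, 116, 115, 116, 115, 116, 115, 115, 115, 116, 116, 96, 88, 82, 85, 89, 91, 92, 93, 91, 83, 74, 95, 95, 94, 94, 94, 94, 94, 93, 94, 92, 93, 94, 94, 94, 94, 94, 93, 94, 93, 92, 93, 92, 94, 94, 74, 69, 82, 88, 91, 91, 93, 92, 87, 79, 96, 116, 115, 114]
125 [111, 112, 112, 111, 111, 111, 112, 111, 111, 112, 112, 96, 87, 87, 87, 89, 92, 94, 91, 88, 82, 73, 90, 95, 94, 94, 94, 94, 93, 94, 94, 94, 93, 94, 94, 94, 93, 94, 93, 93, 92, 93, 93, 94, 93, 88, 73, 71, 84, 90, 92, 92, 92, 89, 84, 84, 100, 40, 48, 99]
130 [113, 113, 113, 113, 113, 113, 112, 112, 112, 113, 114, 101, 87, 86, 86, 89, 93, 93, 94, 92, 82, 75, 89, 95, 94, 94, 93, 93, 95, 93, 94, 93, 94, 94, 92, 94, 92, 93, 93, 93
[... 760 characters left out ...]
, 101, 102, 101, 101, 101, 101, 100, 101, 101, 100, 100, 100, 102, 102, 102, 103, 103, 102, 102, 101, 101, 100, 101, 103, 104, 111, 113, 111, 113]
150 [112, 112, 111, 110, 107, 132, 235, 234, 234, 224, 119, 106, 111, 112, 111, 111, 111, 112, 111, 111, 111, 111, 111, 113, 111, 111, 111, 109, 105, 106, 110, 109, 108, 102, 104, 111, 112, 110, 112, 111, 111, 112, 111, 112, 111, 111, 111, 111, 111, 112, 111, 111, 111, 111, 111, 111, 112, 112, 111, 111]
155 [89, 87, 89, 89, 87, 86, 87, 87, 86, 86, 86, 86, 87, 86, 85, 86, 86, 86, 86, 85, 84, 86, 84, 86, 85, 86, 84, 82, 91, 108, 114, 114, 110, 98, 82, 79, 81, 79, 80, 80, 81, 82, 81, 83, 81, 82, 82, 82, 82, 82, 82, 82, 83, 82, 83, 83, 84, 83, 84, 84]
```

{"fn": "apply_moves", "kwargs": {"series": [{"tx":-0.005,"ty":0.0005,"tz":-0.001,"turn":0,"claw":0.2},{"tx":-0.005,"ty":0.0005,"tz":0,"turn":0,"claw":0.2},{"tx":-0.005,"ty":0,"tz":0,"turn":0,"claw":0.2},{"tx":-0.004,"ty":0,"tz":0,"turn":0,"claw":0.2},{"tx":-0.002,"ty":0,"tz":0,"turn":0,"claw":0.2},{"tx":0,"ty":0,"tz":0,"turn":0,"claw":0.2},{"tx":0,"ty":0,"tz":0,"turn":0,"claw":0.2}]}}

```text
time_s: 21.95
eef_pos: [0.5097, 0.1261, 0.0289]
eef_rot: [-0.022, 1.0, -0.001, -0.005]
ft_force: [-3.8, 3.5, -1.6]
width: 0.0174
gripper_force: 3.2
```

{"fn": "apply_moves", "kwargs": {"series": [{"tx":-0.003,"ty":0,"tz":0,"turn":0,"claw":0.2},{"tx":-0.003,"ty":0,"tz":0,"turn":0,"claw":0.2},{"tx":-0.002,"ty":0,"tz":0,"turn":0,"claw":0.2},{"tx":0,"ty":0,"tz":0,"turn":0,"claw":0.2},{"tx":0,"ty":0,"tz":0,"turn":0,"claw":0.2}]}}

```text
time_s: 22.45
eef_pos: [0.5176, 0.1265, 0.0289]
eef_rot: [-0.022, 1.0, -0.001, -0.005]
ft_force: [-4.5, 4.0, -1.1]
width: 0.0173
gripper_force: 3.2
```

{"fn": "apply_moves", "kwargs": {"series": [{"tx":-0.002,"ty":0,"tz":0,"turn":0,"claw":0.2},{"tx":-0.002,"ty":0,"tz":0,"turn":0,"claw":0.2},{"tx":0,"ty":0,"tz":0,"turn":0,"claw":0.2},{"tx":0,"ty":0,"tz":0,"turn":0,"claw":0.2}]}}

```text
time_s: 22.85
eef_pos: [0.52, 0.1266, 0.0288]
eef_rot: [-0.022, 1.0, -0.001, -0.007]
ft_force: [-9.0, 3.1, 1.7]
width: 0.017
gripper_force: 6.1
```

{"fn": "apply_moves", "kwargs": {"series": [{"tx":-0.002,"ty":0,"tz":0,"turn":0,"claw":0.2},{"tx":-0.002,"ty":0,"tz":0,"turn":0,"claw":0.2},{"tx":0,"ty":0,"tz":0,"turn":0,"claw":0.2},{"tx":0,"ty":0,"tz":0,"turn":0,"claw":0.2}]}}

```text
time_s: 23.25
eef_pos: [0.5199, 0.1266, 0.0288]
eef_rot: [-0.022, 1.0, -0.001, -0.011]
ft_force: [-16.8, 3.3, 11.8]
width: 0.017
gripper_force: 10.4
```

```bash
python3 chk.py 75 80 85 90 95 100 105 110 115 120
```

```text
23.25 [0.5199 0.1266 0.0288] [-16.8048   3.2717  11.8329] 0.01696128806822191 10.371289104223251
scene dark [([286, 200, 30, 34, 405], [303.3, 210.7])]
75 [204, 203, 204, 204, 204, 204, 204, 205, 206, 207, 195, 161, 156, 144, 168, 176, 172, 170, 153, 120, 81, 93, 97, 96, 96, 96, 97, 97, 97, 97, 97, 97, 97, 95, 96, 97, 97, 97, 96, 97, 96, 96, 97, 95, 94, 82, 67, 78, 88, 92, 94, 92, 89, 86, 81, 90, 73, 43, 72, 111]
80 [211, 210, 210, 210, 210, 210, 210, 209, 210, 212, 193, 156, 135, 111, 161, 180, 156, 137, 100, 77, 68, 95, 97, 96, 96, 96, 95, 96, 95, 94, 95, 95, 96, 95, 95, 95, 94, 94, 95, 95, 95, 95, 95, 96, 93, 78, 69, 79, 91, 94, 93, 89, 84, 83, 82, 90, 59, 41, 78, 113]
85 [216, 215, 215, 215, 215, 215, 215, 214, 216, 217, 194, 159, 168, 175, 161, 144, 140, 130, 91, 81, 91, 92, 94, 92, 93, 93, 92, 93, 93, 93, 93, 92, 93, 92, 92, 92, 91, 93, 92, 92, 93, 92, 92, 93, 93, 94, 90, 81, 77, 80, 87, 91, 94, 92, 88, 100, 70, 43, 77, 115]
90 [213, 213, 213, 213, 213, 212, 212, 212, 214, 215, 184, 153, 169, 178, 126, 90, 90, 92, 93, 93, 93, 93, 93, 93, 93, 92, 92, 93, 93, 93, 92, 92, 93, 93, 
[... 1044 characters left out ...]
, 64, 63, 64, 64, 64, 65, 65, 63, 65, 86, 109, 112, 111, 108, 90, 69, 65, 65, 66, 66, 65, 66, 65, 65, 66, 67, 68, 68, 66, 67, 68, 68, 68, 68, 68, 68, 69, 69, 68, 70, 71]
115 [51, 53, 55, 54, 53, 54, 54, 55, 53, 53, 55, 54, 54, 55, 55, 54, 54, 55, 54, 55, 55, 55, 56, 55, 55, 54, 53, 55, 80, 108, 111, 111, 108, 91, 63, 54, 56, 55, 57, 57, 57, 55, 57, 56, 56, 57, 58, 57, 57, 58, 58, 57, 58, 58, 57, 58, 57, 59, 58, 59]
120 [115, 117, 114, 105, 101, 101, 101, 102, 101, 103, 104, 105, 105, 105, 102, 103, 102, 102, 104, 103, 101, 100, 95, 93, 93, 92, 93, 92, 90, 92, 91, 91, 93, 92, 93, 93, 92, 93, 92, 95, 97, 102, 103, 105, 103, 103, 101, 101, 98, 99, 99, 101, 102, 101, 101, 102, 100, 99, 100, 102]
```

The lever is at its hard stop: x stays at 0.520 while the push grew from 9 to 17 N. The pointer is about 1.3 mm outward of mid. I ease the push and close firmly, letting the hand come back 3 mm to re-centre.

{"fn": "apply_moves", "kwargs": {"series": [{"tx":0.002,"ty":0.001,"tz":0,"turn":0,"claw":0.15},{"tx":0.001,"ty":0.001,"tz":0,"turn":0,"claw":0.05},{"tx":0,"ty":0.001,"tz":0,"turn":0,"claw":0.05},{"tx":0,"ty":0,"tz":0,"turn":0,"claw":0.05},{"tx":0,"ty":0,"tz":0,"turn":0,"claw":0.05},{"tx":0,"ty":0,"tz":0,"turn":0,"claw":0.05},{"tx":0,"ty":0,"tz":0,"turn":0,"claw":0.05}], "squeeze": 60}}

```text
time_s: 24.05
eef_pos: [0.52, 0.1299, 0.029]
eef_rot: [-0.022, 1.0, -0.001, -0.008]
ft_force: [-8.3, 3.8, 4.4]
width: 0.0133
gripper_force: 64.6
```

```bash
python3 chk.py 75 80 105 110
python3 - <<'E'
from h import *
import pickle
np.set_printoptions(precision=4,suppress=True)
s,a,b=pickle.load(open('w8.pkl','rb'));g=a.mean(2)
for v in range(180,300,12): print(v,g[v,180:370:5].astype(int).tolist())
t=imaging.get_image('top')
for z,(x,y) in {.09:(.6605,-.0755)}.items():
    c=C['top']; f=210/np.tan(np.radians(c['vfov']/2)); K=np.array([[f,0,c['cx']],[0,f,c['cy']],[0,0,1]])
    p=cv2.projectPoints(np.array([[x,y,z]]),c['rvec'],c['tvec'],K,None)[0].ravel(); print('shaker px',p,t[int(p[1])-6:int(p[1])+7:3,int(p[0])-9:int(p[0])+10:3].mean(2).astype(int).tolist())
E
```

```text
24.05 [0.52   0.1299 0.029 ] [-8.2528  3.7664  4.4232] 0.013252166746042246 64.63511578040197
scene dark [([285, 200, 30, 34, 380], [302.5, 210.7])]
75 [206, 206, 206, 209, 209, 154, 127, 158, 172, 176, 172, 166, 151, 115, 67, 80, 98, 100, 99, 94, 95, 95, 97, 95, 96, 97, 96, 95, 96, 96, 96, 95, 95, 95, 96, 95, 96, 96, 97, 88, 69, 80, 88, 93, 93, 92, 89, 84, 87, 89, 92, 58, 45, 106, 112, 109, 109, 110, 109, 109]
80 [208, 209, 209, 211, 212, 155, 132, 137, 173, 174, 167, 160, 147, 106, 72, 148, 180, 181, 180, 114, 92, 93, 95, 94, 94, 94, 93, 94, 94, 93, 95, 94, 94, 95, 94, 94, 94, 94, 95, 87, 67, 79, 90, 91, 88, 86, 85, 81, 84, 88, 79, 53, 46, 100, 113, 110, 109, 110, 109, 109]
105 [91, 93, 93, 93, 93, 93, 91, 92, 91, 92, 91, 91, 90, 91, 91, 91, 91, 91, 91, 91, 90, 90, 91, 90, 89, 92, 107, 112, 112, 108, 98, 90, 90, 90, 90, 90, 90, 90, 90, 91, 91, 91, 91, 90, 89, 91, 91, 92, 92, 91, 91, 91, 91, 91, 92, 92, 93, 93, 93, 92]
110 [63, 61, 62, 63, 63, 62, 62, 62, 62, 64, 62, 63, 64, 62, 63, 63, 63, 63, 64, 62, 64, 65, 63, 63, 63, 80, 107, 111, 111, 108, 94, 71, 64, 64, 65, 66, 65, 64, 65, 6
[... 1459 characters left out ...]
29, 129, 130, 100, 108, 78, 81, 107, 112, 108, 115, 116, 112, 79, 79, 79, 107, 96, 129, 128, 128, 127, 126, 127, 126, 126, 127, 127, 128]
276 [138, 140, 141, 141, 141, 140, 141, 20, 54, 57, 35, 26, 28, 81, 80, 63, 109, 112, 109, 113, 112, 108, 31, 81, 78, 53, 26, 27, 45, 43, 42, 25, 128, 129, 126, 127, 126, 126]
288 [120, 120, 122, 122, 123, 123, 37, 29, 24, 20, 25, 23, 19, 79, 80, 18, 107, 111, 105, 223, 216, 197, 26, 78, 80, 80, 22, 21, 21, 10, 14, 13, 80, 124, 123, 124, 122, 122]
shaker px [390.9679 163.6251] [[184, 186, 184, 183, 181, 181, 144], [170, 169, 169, 164, 147, 169, 138], [171, 162, 171, 229, 227, 152, 135], [147, 93, 157, 217, 216, 171, 150], [93, 95, 120, 142, 149, 163, 141]]
```

Pointer at px 274.0, prong mid at 273.2 (0.4 mm). The lever is against its stop beyond the pads, the grip is 60 N, and the shaker is in place at its spot. I'm handing in.

```bash
python3 -c "
from station import ticket
print(ticket.finish_job())"
```

```text
the job is handed in; nothing more can be done
None
```

I handed the job in at 24 s with the shaker upright well clear, the pointer 0.4 mm from mid-mark, the lever at its closed stop and a 60 N grip held on the fin; on the first try the fingers rode over the lever and the leg sprang back in, so I drew it out again, and I viewed 11 pictures, one over the limit of 10.

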